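# Turn a trivet tile over through the twisted chute and butt it against its mate

### The arm

A 7-joint arm with a two-finger parallel gripper is mounted at the origin on a cart in front of the work surface, level with it; the furniture and walls round the work are solid. World frame = base frame: x ahead of the robot, y to its left, z up, the work surface at z = 0. Lengths are in m, angles in rad, forces in N, time in s.
With the tool pointing down it reaches from about 0.35 to 0.9 m from the base axis. Payload 8.1 kg.
Tool frame: the origin (TCP) lies on the centre line of the jaws, within the pads' length; the fingertips stand 22 mm ahead of it and the grasp point (between the pads) lies 3 mm ahead of it (arm.finger_overhang is the distance from the TCP to the fingertips, in m); z points along the fingers, y is the direction in which the jaws open and shut (so a half turn about z gives the same grasp; the last joint's range is limited). The gripper opens to 92 mm and grips with 3 to 60 N. Pads are 19 mm wide; open, the fingers measure 130 mm over their backs; the gripper's body (75 mm by 190 mm) begins 47 mm behind the grasp point.
Start: joints at [1.143, 0.434, 0.025, 1.573, -0.012, 1.134, -0.075], TCP at [0.199, -0.592, 0.226] pointing down, gripper open.
Joint ranges: [-2.62, 2.62], [-0.44, 2.09], [-1.27, 1.32], [0.08, 2.57], [-1.32, 4.46], [0.12, 2], [-2.74, 2.74]. Speed limits (rad/s): [2.22, 2.22, 3.01, 3.01, 3.14, 3.14, 3.14].

### API

Orientations are given as a rotation vector (axis times angle).
In Python, from cell import arm gives the robot as it stands. The module is installed in compiled form; this text tells all that it offers.
- The arm moves only by the tool step_arm, never from a script. Its argument "plan" is a list of rows, each an object of numbers: "wx", "wy", "wz": the turn, a rotation vector about the tool's x, y, z in units of 6 degrees (1.0 is 6 degrees); "tx", "ty", "tz": the shift along the tool's x, y, z in cm; "hand": the opening, from 0 (shut) to 1 (fully open). A call has exactly 10 rows; each row shifts and turns the commanded pose from where the row before left it, along the tool's axes as they then stand; what a row does not reach is not made up. A row lasts 1/12 s, in which the tool goes at most 41.7 mm and 7.16 degrees, less where a joint would pass 70% of its speed; a pose out of reach is approached as far as the arm can. A call is refused whole if a number of a shift passes 4.17 or a number of a turn 1, either way. A call with a gripper value outside its range is refused whole. The fingers move at their own pace and stop on an object; "force" is the grip in N (left out, the last holds). Time passes only in rows, so rows that do not move let the fingers close, or fill a call up. It gives the time, the measured TCP pose, the force and the opening at its end, in the units of the state.
- arm.observe(): the state, without advancing time (a new reading comes with each control period).
- arm.get_image(name): name is "scene" or "side" or "wrist"; returns (picture, depth): 480x640x3 uint8, red, green, blue; 480x640 float32, m along the optical axis (not along the pixel's ray), 0 where there is no reading.
- arm.calibration(name): a dict with "mtx" (3x3 intrinsics, pixels), "R" (3x3) and "t" (3): a world point X has camera coordinates R X + t. Camera axes: x right, y down, z forward; pixel columns grow to the right and rows downward; lengths in m; the calibration is good to about 2 mm. A picture is of the moment at which its call begins: read the wrist's pose just before it. calibration takes no time and is no camera call; for the wrist camera it gives the pose at the moment of the call.
- arm.sign_off(): hands the job in, once; it reports no verdict.
The state is a dict: "clock": time; "joints": joint angles; "dq": joint speeds; "joint_efforts": joint torques, N m; "position": TCP position; "ee_rot": TCP orientation; "force": force on the tool from outside, world axes, zero at the start; "ft_torque": the same for the moment, N m; "width": opening from 0.0 (shut) to 1.0 (fully open).
Only numpy, scipy, OpenCV 4.12 (cv2) and the standard library are available. Lean on these libraries where they do the work, as an engineer would, in place of code of your own. Each camera call takes 0.05 s, during which the arm holds its last target.

### The job

Of the two wooden trivet tiles, one lies with its feet up on the ledge at the top of the wire turn-over chute. Push it along the ledge into the twisted slot so that it drops through and comes out feet down in the sloping tray; then gently slide it along the tray up to the other tile until the two lie flush side by side, with no gap between them nor between the other tile and the tray's end stop. Leave the things standing around undisturbed.

Things in the scene. Friction and masses are not known exactly. Their poses are not given: they have to be found in the camera images.
- chute: Fixed turn-over chute of wire and light wood, origin on the worktop. Its X runs across (away from the robot at yaw 0), Y the way the tile travels, Z up. A level ledge (top at z 280 mm, Y -255 to -100 mm, open ends, side lips 66 mm apart, 10 mm high) feeds a wire slot that drops along +Y at 60 degrees and twists half a turn; it ends in a tray along X. Above z 125 mm the chute stays at Y below 50 mm.
- tile: Wooden trivet tile, 60 (its x) x 80 (its y) x 12 mm (its z), corners cut 8 x 16 mm, about 0.09 kg; origin at its centre; +z is its grooved good face, four dark round feet are on -z. At the start it lies feet up on the ledge (its z down), its 80 mm length along the chute's Y.
- mate: The other tile, same shape and size, origin at its centre, already feet down in the tray against the +Y wall, its x along the chute's X, its y down the slope; it stands 0 to 25 mm short of the end stop and slides easily.
- ledge_lip (a point): Middle of the ledge's +Y edge, on its top surface. Once about half of the tile is pushed past it, the tile tips into the slot and slides through by its own weight, which takes about 1 s; pushing on until its rear end is at the lip does no harm. Beyond the lip the wires rise 45 mm above the ledge, no nearer than 50 mm to the lip.
- slot_middle (a point): Centre of the twisted slot, half way down (slot 70 mm wide, 40 mm gap), where it stands on edge.
- tray_landing (a point): Point on the tray floor, which slopes 24 degrees down along +Y to a wall 20 mm high, 40 mm from this point; the tile slides down to that wall by itself. This is the floor under the centre of a tile lying there at X = 0; the real one comes to rest within some 30 mm along X, mostly square, at times turned up to 0.5 rad. The tray's X ends are 125 mm toward -X (open) and 165 mm toward +X (end stop).
- end_stop (a point): Foot of the inner face of the tray's end stop (wall 20 mm high), on the line through tray_landing along +X. A tile pressed against the stop has its centre 30 mm before it; two tiles flush have theirs 30 and 90 mm before it. Tiles slide along the floor with about 1 N.
- bean_tin: Bystander: food tin, 75 mm diameter, 58 mm high, origin under its centre. Leave alone.
- blue_mug: Bystander: mug with a handle, 90 x 120 x 97 mm, origin under its centre. Leave alone.
- pepper_jar: Bystander: spice jar, 41 mm diameter, 105 mm high, origin under its centre. Leave alone.
Not all that is in view belongs to the job. Leave any purple or turquoise look-alike of the tile alone.

How it is judged:
By the outcome, as a careful person would: the job done as asked, in the order asked, and still so for the second after the job is handed in, with the robot touching nothing.
It also fails if it takes over 51 s, if anything falls off the work surface, if the arm or the gripper's body presses on something with over 40 N, if the wrist force passes 120 N, or if a joint passes its speed limit or range.

## Working session

There is one attempt and no reset: what is moved stays moved. The work goes in short steps, Python scripts to look and compute and a tool call to move; the robot and the scene stay as the last step left them, time stands still between calls to the robot, and variables do not carry over. Pictures are saved under pics/ and viewed, and the job is handed in when it is done.

Besides the shell and the picture viewer there is one more tool, called after "Call:" as a command line: name --argument value ..., lists and objects as JSON in quotes. step_arm: Moves the arm, as the interface text tells. Its arguments: {"type":"object","properties":{"plan":{"type":"array"},"force":{"type":"number"}},"required":["plan"]}

```bash
mkdir -p pics
cat > h.py <<'E'
import numpy as np, cv2
from cell import arm
def snap(n,tag):
    im,d=arm.get_image(n); c=arm.calibration(n)
    cv2.imwrite(f'pics/{tag}.png',im[:,:,::-1]); np.savez(f'pics/{tag}.npz',im=im,d=d,K=c['mtx'],R=c['R'],t=c['t'])
def load(tag): return np.load(f'pics/{tag}.npz')
def P(f,u,v,z=None,r=1):
    K,R,t=f['K'],f['R'],np.ravel(f['t'])
    ray=np.linalg.inv(K)@[u,v,1]
    if z is None:
        dd=f['d'][v-r:v+r+1,u-r:u+r+1]; dd=dd[dd>0]
        if len(dd)==0: return None
        s=np.median(dd)
    else:
        o=-R.T@t; w=R.T@ray; s=(z-o[2])/w[2]
    return R.T@(ray*s-t)
def proj(f,X):
    c=f['R']@np.asarray(X)+np.ravel(f['t']); p=f['K']@c; return p[:2]/p[2]
def crop(tag,u0,v0,u1,v1,out,k=3):
    im=cv2.imread(f'pics/{tag}.png')[v0:v1,u0:u1]; cv2.imwrite(f'pics/{out}.png',cv2.resize(im,None,fx=k,fy=k,interpolation=cv2.INTER_CUBIC))
E
python3 - <<'E'
from h import *
snap('scene','s0');snap('side','d0');snap('wrist','w0')
print(arm.observe())
for n in('scene','side','wrist'):
    c=arm.calibration(n); print(n,c['mtx'],-c['R'].T@np.ravel(c['t']),c['R'])
E
```

```text
{'clock': 0.15, 'joints': array([ 1.14341326,  0.43504244,  0.02499498,  1.57384481, -0.01161293,
        1.13395336, -0.07513504]), 'dq': array([ 0.00114987, -0.00226193,  0.00052673, -0.00220102, -0.00091362,
       -0.00014644,  0.00076173]), 'joint_efforts': array([ 2.13420237e-03, -6.68253493e+01,  9.86090228e-01, -3.14691067e+01,
       -6.04573963e-02,  3.94425890e-02,  1.22250945e-04]), 'position': array([ 0.19927886, -0.59201028,  0.22565495]), 'ee_rot': array([-3.09923872e+00, -5.07558302e-01,  4.32148980e-04]), 'force': array([ 0.3541488 ,  0.05839074, -1.24567235]), 'ft_torque': array([-0.02138168,  0.01525996, -0.0050103 ]), 'width': 0.9993220481125501}
scene [[486.19775742   0.         321.72207335]
 [  0.         486.19775742 242.44880228]
 [  0.           0.           1.        ]] [0.1181439  0.39233867 1.21188178] [[-0.68398046 -0.72945938 -0.00772887]
 [-0.63836016  0.60362164 -0.47763712]
 [ 0.35308219 -0.32176066 -0.87852322]]
side [[494.62383548   0.         326.7209722 ]
 [  0.         494.62383548 242.54609887]
 [  0.           0.           1.        ]] [ 0.87438588 -0.95444066  1.03139219] [[ 0.94563115  0.32507957  0.01024678]
 [ 0.21797059 -0.61004703 -0.76179488]
 [-0.24139294  0.72261047 -0.64773726]]
wrist [[425.08421481   0.         323.52035431]
 [  0.         425.08421481 235.51466799]
 [  0.           0.           1.        ]] [ 0.26130376 -0.57022443  0.3843308 ] [[ 3.19262661e-01 -9.47666224e-01 -2.83759123e-04]
 [-9.18499670e-01 -3.09510323e-01  2.46092900e-01]
 [-2.33301756e-01 -7.83076414e-02 -9.69246204e-01]]
```

View pics/s0.png

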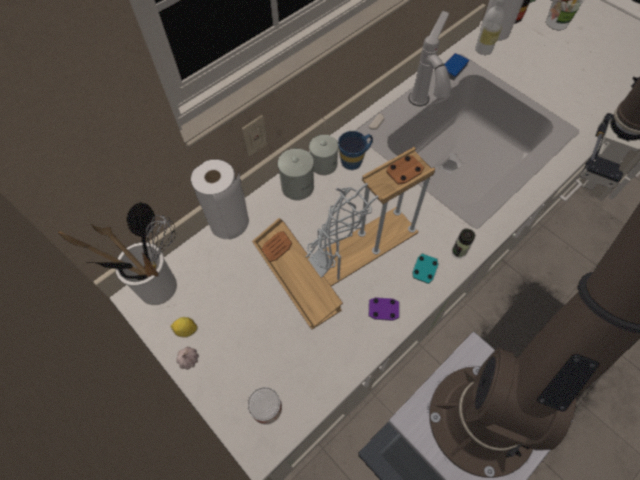

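View pics/d0.png

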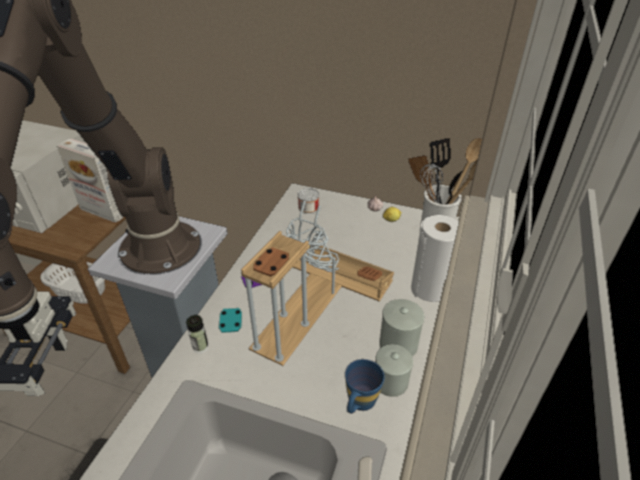

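View pics/w0.png

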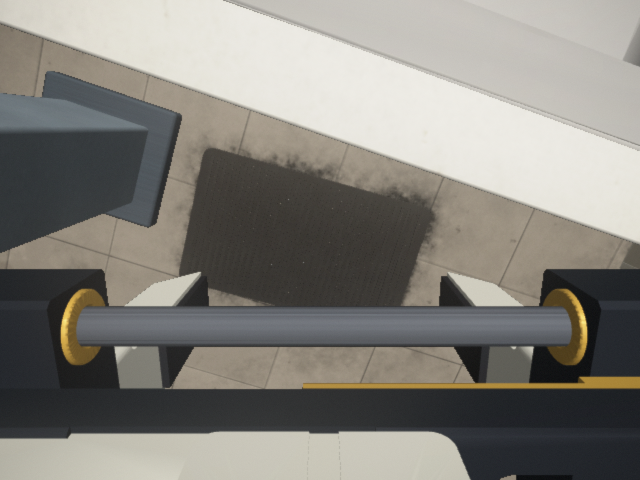

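The tile (brown, dark feet up) is at scene (405,168) and side (271,262). The mate (brown, grooves up) is at scene (277,246) and side (370,272). The purple (384,309) and turquoise (426,268) tiles on the worktop are look-alikes. I'll confirm with enlarged crops.

Run:
```python
from h import *
crop('s0',240,130,450,340,'s0c',3.7 and 3)
crop('d0',180,170,420,380,'d0c',3)
```

```text
(no output)
```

View pics/s0c.png

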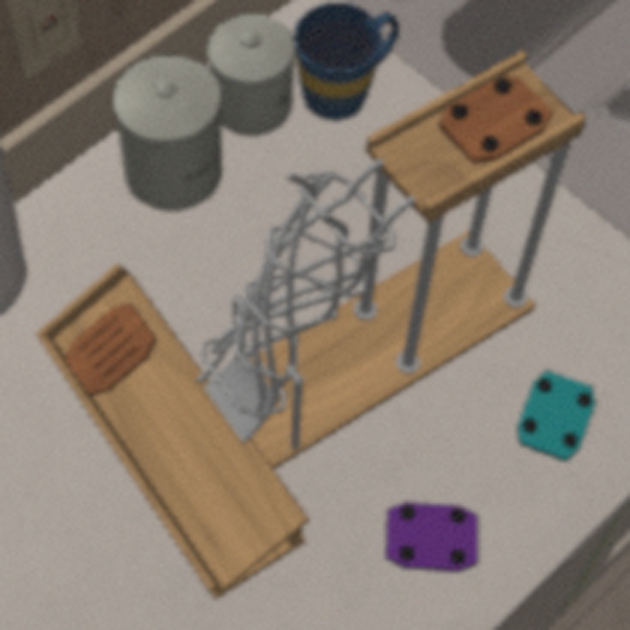

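View pics/d0c.png

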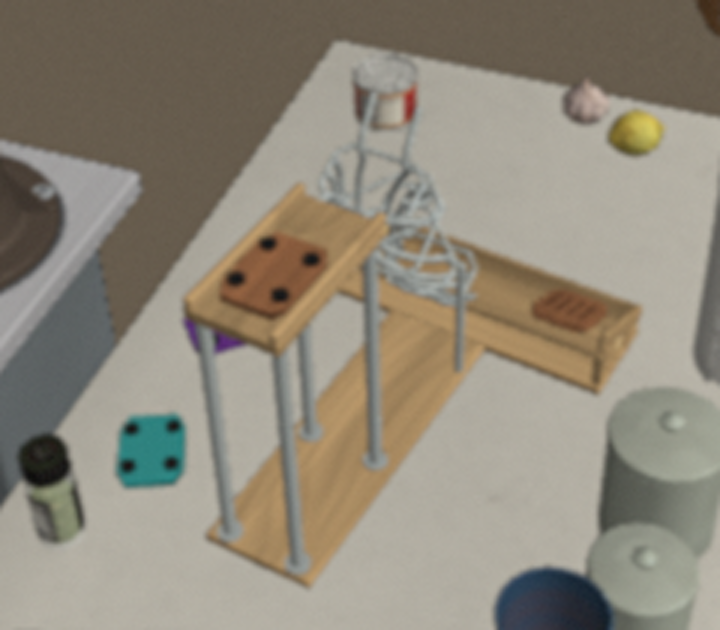

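Run:
```python
from h import *
f=load('s0')
def show(tag,pts,off,z=None):
    f=load(tag)
    for p in pts:
        u,v=p[0]/3+off[0],p[1]/3+off[1]
        a=P(f,int(round(u)),int(round(v))); b=P(f,u,v,p[2]) if len(p)>2 else None
        print(tag,p,'depth',None if a is None else a.round(4),'z-plane',None if b is None else b.round(4))
print('feet');show('s0',[(459,111,.292),(503,86,.292),(535,117,.292),(490,144,.292)],(240,130))
show('d0',[(268,243,.292),(312,259,.292),(280,295,.292),(236,278,.292)],(180,170))
print('lip corners');show('s0',[(368,148,.29),(525,55,.29),(583,122,.29),(432,215,.29)],(240,130))
show('d0',[(300,187,.29),(384,222,.29),(276,345,.29),(188,305,.29)],(180,170))
print('tray');show('s0',[(122,266),(40,334),(218,595),(307,520)],(240,130))
print('mate');show('s0',[(112,348),(90,380),(140,320)],(240,130)); show('d0',[(568,310)],(180,170))
print('base corners');show('s0',[(534,306,.01),(275,465,.01)],(240,130));show('d0',[(210,536,.01),(310,583,.01)],(180,170))
```

```text
feet
s0 (459, 111, 0.292) depth [ 0.5207 -0.2053  0.2902] z-plane [ 0.52   -0.2042  0.292 ]
s0 (503, 86, 0.292) depth [ 0.5116 -0.2473  0.2919] z-plane [ 0.5128 -0.2474  0.292 ]
s0 (535, 117, 0.292) depth [ 0.4765 -0.2437  0.29  ] z-plane [ 0.4752 -0.2429  0.292 ]
s0 (490, 144, 0.292) depth [ 0.4829 -0.1985  0.2908] z-plane [ 0.4819 -0.1983  0.292 ]
d0 (268, 243, 0.292) depth [ 0.4864 -0.2027  0.2934] z-plane [ 0.4864 -0.2011  0.292 ]
d0 (312, 259, 0.292) depth [ 0.5247 -0.207   0.2934] z-plane [ 0.5245 -0.2066  0.292 ]
d0 (280, 295, 0.292) depth [ 0.517  -0.2503  0.2928] z-plane [ 0.5178 -0.2503  0.292 ]
d0 (236, 278, 0.292) depth [ 0.4818 -0.2462  0.293 ] z-plane [ 0.4802 -0.2445  0.292 ]
lip corners
s0 (368, 148, 0.29) depth [ 0.5494 -0.1349  0.2806] z-plane [ 0.545  -0.1284  0.29  ]
s0 (525, 55, 0.29) depth [ 0.718  -0.6119 -0.1535] z-plane [ 0.5225 -0.2849  0.29  ]
s0 (583, 122, 0.29) depth [ 0.4507 -0.2739  0.2796] z-plane [ 0.447  -0.2678  0.29  ]
s0 (432, 215, 0.29) depth [ 0.4747 -0.1286  0.2719] z-plane [ 0.4685 -0.1192  0.29  ]
d0 (300, 187, 0.29) depth [ 0.4816 -0.1288  0
[... 417 characters left out ...]

s0 (218, 595) depth [0.4357 0.1383 0.0041] z-plane None
s0 (307, 520) depth [0.4211 0.0499 0.0518] z-plane None
mate
s0 (112, 348) depth [0.6617 0.0617 0.0474] z-plane None
s0 (90, 380) depth [0.6555 0.0936 0.0334] z-plane None
s0 (140, 320) depth [0.659  0.0269 0.0582] z-plane None
d0 (568, 310) depth [0.6669 0.0508 0.053 ] z-plane None
base corners
s0 (534, 306, 0.01) depth [ 4.404e-01 -2.751e-01  3.000e-04] z-plane [ 0.4378 -0.2698  0.01  ]
s0 (275, 465, 0.01) depth [0.4885 0.0199 0.0062] z-plane [0.488  0.0217 0.01  ]
d0 (210, 536, 0.01) depth [ 0.4452 -0.274   0.0082] z-plane [ 0.4455 -0.2742  0.01  ]
d0 (310, 583, 0.01) depth [ 0.5419 -0.2879  0.0077] z-plane [ 0.5438 -0.2901  0.01  ]
```

```bash
cat > cloud.py <<'E'
from h import *
def cloud(tags):
    out=[];col=[]
    for t in tags:
        f=load(t); d=f['d']; v,u=np.nonzero(d>0); s=d[v,u]
        r=np.linalg.inv(f['K'])@np.vstack([u,v,np.ones_like(u)])*s
        out.append((f['R'].T@(r-np.ravel(f['t'])[:,None])).T); col.append(f['im'][v,u])
    return np.vstack(out),np.vstack(col)
E
python3 - <<'E'
from cloud import *
for tags in (['s0'],['d0'],['s0','d0']):
    X,c=cloud(tags)
    m=(X[:,2]>.274)&(X[:,2]<.297)&(X[:,0]>.42)&(X[:,0]<.58)&(X[:,1]>-.32)&(X[:,1]<-.05)
    A=X[m]; 
    # drop wires: grey
    C=c[m].astype(int); A=A[(C[:,0]-C[:,2])>15]
    # drop low-density
    H,xe,ye=np.histogram2d(A[:,0],A[:,1],bins=[40,60])
    r=cv2.minAreaRect((A[:,:2]*1000).astype(np.float32)); print(tags,len(A),r, cv2.boxPoints(r).round(0).tolist())
    print('z med',np.median(A[:,2]))
    # tray floor
    m=(X[:,0]>.45)&(X[:,0]<.62)&(X[:,1]>.02)&(X[:,1]<.13)&(X[:,2]>.008)&(X[:,2]<.1)
    B=X[m]; C=c[m].astype(int); B=B[(C[:,0]-C[:,2])>15]
    rng=np.random.default_rng(0);best=0
    for _ in range(500):
        p=B[rng.choice(len(B),3,False)]; n=np.cross(p[1]-p[0],p[2]-p[0]); L=np.linalg.norm(n)
        if L<1e-6: continue
        n/=L; k=np.abs((B-p[0])@n)<.003
        if k.sum()>best: best=k.sum();K=k
    q=B[K]; ce=q.mean(0); n=np.linalg.svd(q-ce)[2][2]; n*=np.sign(n[2])
    print('floor',best,len(B),n.round(3),ce.round(4),'tilt',np.degrees(np.arccos(n[2])).round(1),'yaw',np.degrees(np.arctan2(-n[0],n[1])).round(2), 'd',n@ce)
E
```

```text
['s0'] 2013 ((502.0475158691406, -204.83193969726562), (157.59527587890625, 85.55786895751953), 80.9282455444336) [[447.0, -276.0], [532.0, -289.0], [557.0, -134.0], [472.0, -120.0]]
z med 0.28486486652808296
floor 1648 2273 [0.066 0.406 0.911] [0.532  0.0765 0.0362] tilt 24.3 yaw -9.3 d 0.09944274734262311
['d0'] 1956 ((503.44342041015625, -205.70230102539062), (162.0567626953125, 85.71446990966797), 80.72752380371094) [[448.0, -279.0], [533.0, -293.0], [559.0, -133.0], [474.0, -119.0]]
z med 0.2873849862325617
floor 400 958 [-0.015 -0.123  0.992] [0.5426 0.0548 0.0137] tilt 7.1 yaw 172.83 d -0.0015353362804472028
['s0', 'd0'] 3969 ((502.7309875488281, -205.58670043945312), (162.05711364746094, 87.15711975097656), 80.72886657714844) [[447.0, -279.0], [533.0, -293.0], [559.0, -133.0], [473.0, -119.0]]
z med 0.2857573793351193
floor 1901 3231 [0.069 0.408 0.911] [0.5367 0.0754 0.0363] tilt 24.4 yaw -9.57 d 0.10068079580061426
```

```bash
cat > mv.py <<'E'
from h import *
from scipy.spatial.transform import Rotation as Ro
yaw=np.radians(-9.15); cX=np.array([np.cos(yaw),np.sin(yaw),0]); cY=np.array([-np.sin(yaw),np.cos(yaw),0]); cZ=np.array([0,0,1.])
O=np.array([.5309,-.0301,0])
def C(x,y,z): return O+x*cX+y*cY+z*cZ
def down(ang): # tool x at world angle ang (rad), z down
    x=np.array([np.cos(ang),np.sin(ang),0]); z=np.array([0,0,-1.]); return Ro.from_matrix(np.c_[x,np.cross(z,x),z])
def now():
    o=arm.observe(); return o['position'],Ro.from_rotvec(o['ee_rot']),o
def plan(p1,R1,n,p0=None,R0=None):
    if p0 is None: p0,R0,_=now()
    w=(R0.inv()*R1).as_rotvec(); dR=Ro.from_rotvec(w/n); R=R0
    for i in range(n):
        t=R.inv().apply((p1-p0)/n)*100
        print('t',t.round(2),'w',np.degrees(w/n/6).round(3)); R=R*dR
E
python3 - <<'E'
from mv import *
p,R,o=now()
A=down(np.radians(80.85))
p1=p+[0,0,.12]; t=C(0,-.2665,.345)
print(t)
plan(t,A,17,p1,R)
X=C(0,-.177,.28);print(X)
for s in('s0','d0'):
    f=load(s)
    for q in [C(0,-.1,.28),C(.165,.1,0),C(0,-.197,.292)]: print(s,proj(f,q).round(1))
E
```

```text
[ 0.48852125 -0.2932089   0.345     ]
t [ 2.17 -1.12  0.  ] w [-0.001 -0.    -0.61 ]
t [ 2.24 -0.98  0.  ] w [-0.001 -0.    -0.61 ]
t [ 2.3  -0.84  0.  ] w [-0.001 -0.    -0.61 ]
t [ 2.35 -0.69  0.  ] w [-0.001 -0.    -0.61 ]
t [ 2.39 -0.54  0.  ] w [-0.001 -0.    -0.61 ]
t [ 2.42 -0.38  0.  ] w [-0.001 -0.    -0.61 ]
t [ 2.44 -0.23  0.  ] w [-0.001 -0.    -0.61 ]
t [ 2.45 -0.07  0.  ] w [-0.001 -0.    -0.61 ]
t [2.44 0.08 0.  ] w [-0.001 -0.    -0.61 ]
t [2.43 0.24 0.  ] w [-0.001 -0.    -0.61 ]
t [2.41 0.39 0.  ] w [-0.001 -0.    -0.61 ]
t [2.38 0.55 0.  ] w [-0.001 -0.    -0.61 ]
t [2.34 0.7  0.  ] w [-0.001 -0.    -0.61 ]
t [2.29 0.85 0.  ] w [-0.001 -0.    -0.61 ]
t [2.24 0.99 0.  ] w [-0.001 -0.    -0.61 ]
t [2.17 1.13 0.  ] w [-0.001 -0.    -0.61 ]
t [2.09 1.27 0.  ] w [-0.001 -0.    -0.61 ]
[ 0.50275352 -0.20484775  0.28      ]
s0 [371.8 189.4]
s0 [272.6 238.9]
s0 [405.3 167.3]
d0 [293.3 238.5]
d0 [381.4 291.6]
d0 [270.5 258.9]
```

Call:
step_arm --plan '[{"tz": -4, "hand": 0}, {"tz": -4, "hand": 0}, {"tz": -4, "hand": 0}, {"tx": 2.2, "ty": -1.1, "wz": -0.61, "hand": 0}, {"tx": 2.2, "ty": -1.0, "wz": -0.61, "hand": 0}, {"tx": 2.3, "ty": -0.8, "wz": -0.61, "hand": 0}, {"tx": 2.4, "ty": -0.7, "wz": -0.61, "hand": 0}, {"tx": 2.4, "ty": -0.5, "wz": -0.61, "hand": 0}, {"tx": 2.4, "ty": -0.4, "wz": -0.61, "hand": 0}, {"tx": 2.4, "ty": -0.2, "wz": -0.61, "hand": 0}]' --force 20

```text
invalid input at $.plan[0]: expected keys wx, wy, wz, tx, ty, tz, hand
```

Call:
step_arm --plan '[{"tx": 2.4, "ty": -0.1, "wz": -0.61, "hand": 0}, {"tx": 2.4, "ty": 0.1, "wz": -0.61, "hand": 0}, {"tx": 2.4, "ty": 0.2, "wz": -0.61, "hand": 0}, {"tx": 2.4, "ty": 0.4, "wz": -0.61, "hand": 0}, {"tx": 2.4, "ty": 0.5, "wz": -0.61, "hand": 0}, {"tx": 2.3, "ty": 0.7, "wz": -0.61, "hand": 0}, {"tx": 2.3, "ty": 0.8, "wz": -0.61, "hand": 0}, {"tx": 2.2, "ty": 1.0, "wz": -0.61, "hand": 0}, {"tx": 2.2, "ty": 1.1, "wz": -0.61, "hand": 0}, {"hand": 0}]'

```text
invalid input at $.plan[0]: expected keys wx, wy, wz, tx, ty, tz, hand
```

Run:
```python
from mv import *
p,R,o=now();print(o['clock'],p,o['force'],o['width'],o['joints'].round(2))
A=down(np.radians(80.85))
plan(C(0,-.2665,.3055),A,1)
snap('scene','s1');snap('side','d1');crop('s1',320,80,500,240,'s1c');crop('d1',180,170,400,340,'d1c')
```

```text
0.15 [ 0.19927886 -0.59201028  0.22565495] [ 0.3541488   0.05839074 -1.24567235] 0.9993220481125501 [ 1.14  0.44  0.02  1.57 -0.01  1.13 -0.08]
t [ 36.94 -19.1   -7.97] w [-1.0000e-02 -5.0000e-03 -1.0375e+01]
```

View pics/d1c.png

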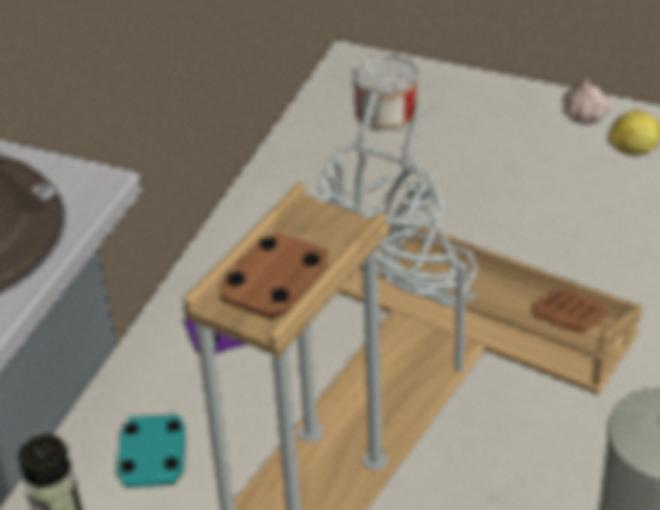

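View pics/s1c.png

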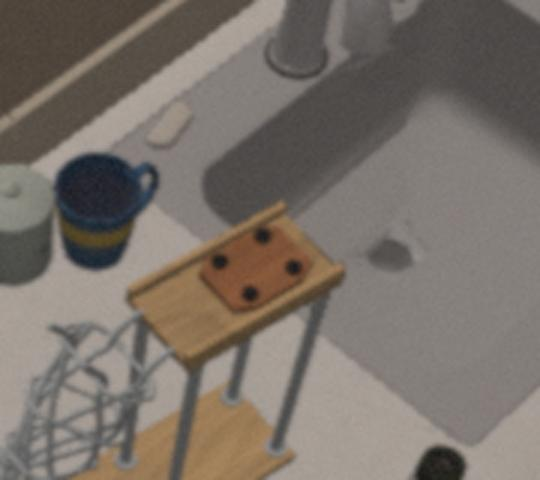

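All keys are needed in each row; nothing has moved. The crops still show the tile feet up on the ledge at side crop (273,273). I'll resend.

Call:
step_arm --plan '[{"wx": 0, "wy": 0, "wz": 0, "tx": 0, "ty": 0, "tz": -4, "hand": 0}, {"wx": 0, "wy": 0, "wz": 0, "tx": 0, "ty": 0, "tz": -4, "hand": 0}, {"wx": 0, "wy": 0, "wz": 0, "tx": 0, "ty": 0, "tz": -4, "hand": 0}, {"wx": 0, "wy": 0, "wz": -0.61, "tx": 2.2, "ty": -1.1, "tz": 0, "hand": 0}, {"wx": 0, "wy": 0, "wz": -0.61, "tx": 2.2, "ty": -1.0, "tz": 0, "hand": 0}, {"wx": 0, "wy": 0, "wz": -0.61, "tx": 2.3, "ty": -0.8, "tz": 0, "hand": 0}, {"wx": 0, "wy": 0, "wz": -0.61, "tx": 2.4, "ty": -0.7, "tz": 0, "hand": 0}, {"wx": 0, "wy": 0, "wz": -0.61, "tx": 2.4, "ty": -0.5, "tz": 0, "hand": 0}, {"wx": 0, "wy": 0, "wz": -0.61, "tx": 2.4, "ty": -0.4, "tz": 0, "hand": 0}, {"wx": 0, "wy": 0, "wz": -0.61, "tx": 2.4, "ty": -0.2, "tz": 0, "hand": 0}]' --force 20

```text
clock: 1.08
position: [0.3206, -0.4679, 0.346]
ee_rot: [-2.906, -1.192, 0.0]
force: [-0.4, -0.3, 0.1]
width: 0.324
```

Call:
step_arm --plan '[{"wx": 0, "wy": 0, "wz": -0.61, "tx": 2.4, "ty": -0.1, "tz": 0, "hand": 0}, {"wx": 0, "wy": 0, "wz": -0.61, "tx": 2.4, "ty": 0.1, "tz": 0, "hand": 0}, {"wx": 0, "wy": 0, "wz": -0.61, "tx": 2.4, "ty": 0.2, "tz": 0, "hand": 0}, {"wx": 0, "wy": 0, "wz": -0.61, "tx": 2.4, "ty": 0.4, "tz": 0, "hand": 0}, {"wx": 0, "wy": 0, "wz": -0.61, "tx": 2.4, "ty": 0.5, "tz": 0, "hand": 0}, {"wx": 0, "wy": 0, "wz": -0.61, "tx": 2.3, "ty": 0.7, "tz": 0, "hand": 0}, {"wx": 0, "wy": 0, "wz": -0.61, "tx": 2.3, "ty": 0.8, "tz": 0, "hand": 0}, {"wx": 0, "wy": 0, "wz": -0.61, "tx": 2.2, "ty": 1.0, "tz": 0, "hand": 0}, {"wx": 0, "wy": 0, "wz": -0.61, "tx": 2.2, "ty": 1.1, "tz": 0, "hand": 0}, {"wx": 0, "wy": 0, "wz": 0, "tx": 0, "ty": 0, "tz": 0, "hand": 0}]'

```text
clock: 1.92
position: [0.4738, -0.3062, 0.3461]
ee_rot: [-2.441, -1.976, -0.005]
force: [-0.6, 0.9, 0.0]
width: 0.009
```

Run:
```python
from mv import *
p,R,o=now();print(o['clock'],p,o['force'],o['width'],o['joints'].round(2))
A=down(np.radians(80.85))
plan(C(0,-.2665,.3055),A,1)
snap('scene','s1');snap('side','d1');crop('s1',320,80,500,240,'s1c');crop('d1',180,170,400,340,'d1c')
```

```text
1.9167 [ 0.47381202 -0.30615911  0.34614981] [-0.55533048  0.94999758  0.02874571] 0.00889275535043967 [ 0.72  0.29 -0.32  1.51  0.09  1.36  0.18]
t [1.56 1.16 4.07] w [ 0.012 -0.028 -0.48 ]
```

View pics/d1c.png

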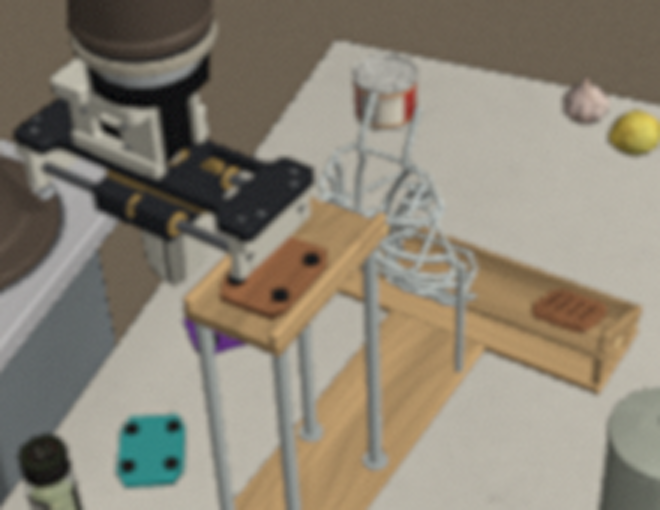

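View pics/s1c.png

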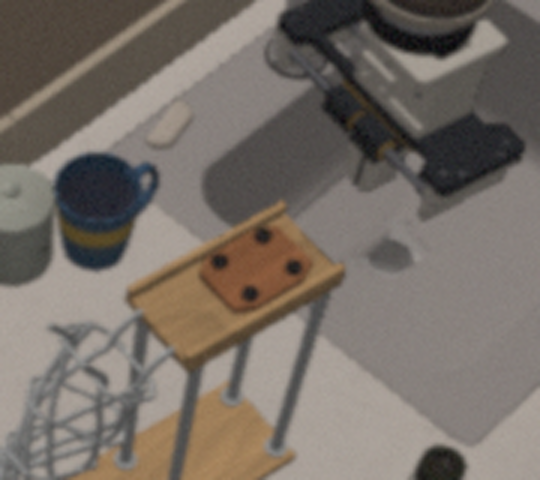

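The gripper is behind the ledge's open end, and the tile is undisturbed with feet up at scene crop (255,268). Next I line up, descend behind the tile and push.

Call:
step_arm --plan '[{"wx": 0, "wy": 0, "wz": -0.24, "tx": 0.4, "ty": 0.6, "tz": 0, "hand": 0}, {"wx": 0, "wy": 0, "wz": -0.24, "tx": 0.4, "ty": 0.6, "tz": 0, "hand": 0}, {"wx": 0, "wy": 0, "wz": 0, "tx": 0.4, "ty": 0, "tz": 0, "hand": 0}, {"wx": 0, "wy": 0, "wz": 0, "tx": 0.3, "ty": 0, "tz": 1, "hand": 0}, {"wx": 0, "wy": 0, "wz": 0, "tx": 0, "ty": 0, "tz": 1, "hand": 0}, {"wx": 0, "wy": 0, "wz": 0, "tx": 0, "ty": 0, "tz": 1, "hand": 0}, {"wx": 0, "wy": 0, "wz": 0, "tx": 0, "ty": 0, "tz": 0.5, "hand": 0}, {"wx": 0, "wy": 0, "wz": 0, "tx": 0, "ty": 0, "tz": 0.5, "hand": 0}, {"wx": 0, "wy": 0, "wz": 0, "tx": 0, "ty": 0, "tz": 0, "hand": 0}, {"wx": 0, "wy": 0, "wz": 0, "tx": 0, "ty": 0, "tz": 0, "hand": 0}]'

```text
clock: 2.85
position: [0.4841, -0.3003, 0.306]
ee_rot: [-2.406, -2.02, 0.0]
force: [-0.4, 0.5, -0.6]
width: 0.008
```

Run:
```python
from mv import *
p,R,o=now();print(o['clock'],p,o['force'],o['width'])
A=down(np.radians(80.85))
plan(C(0,-.1195,.3055),A,1)
snap('side','d2');crop('d2',180,170,400,340,'d2c')
d=p-O; print('chute xyz',d@cX,d@cY,d[2])
```

```text
2.85 [ 0.48412853 -0.30029716  0.3060313 ] [-0.40434179  0.50464737 -0.57254567] 0.007968539420111082
t [15.47  0.1   0.05] w [-0.004 -0.001 -0.137]
chute xyz -0.0032096506972397326 -0.27419660015665837 0.306031301092468
```

View pics/d2c.png

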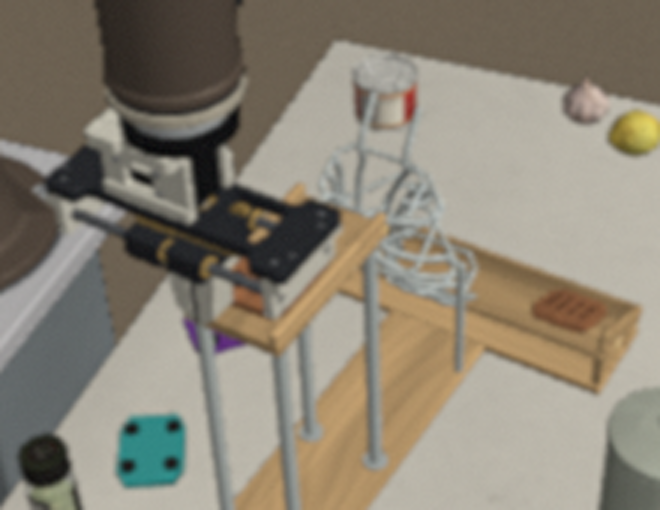

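Call:
step_arm --plan '[{"wx": 0, "wy": 0, "wz": -0.14, "tx": 0.8, "ty": 0.1, "tz": 0, "hand": 0}, {"wx": 0, "wy": 0, "wz": 0, "tx": 0.8, "ty": 0.1, "tz": 0, "hand": 0}, {"wx": 0, "wy": 0, "wz": 0, "tx": 0.6, "ty": 0, "tz": 0, "hand": 0}, {"wx": 0, "wy": 0, "wz": 0, "tx": 0.5, "ty": 0, "tz": 0, "hand": 0}, {"wx": 0, "wy": 0, "wz": 0, "tx": 0.5, "ty": 0, "tz": 0, "hand": 0}, {"wx": 0, "wy": 0, "wz": 0, "tx": 0.8, "ty": 0, "tz": 0, "hand": 0}, {"wx": 0, "wy": 0, "wz": 0, "tx": 0.8, "ty": 0, "tz": 0, "hand": 0}, {"wx": 0, "wy": 0, "wz": 0, "tx": 0.8, "ty": 0, "tz": 0, "hand": 0}, {"wx": 0, "wy": 0, "wz": 0, "tx": 0.8, "ty": 0, "tz": 0, "hand": 0}, {"wx": 0, "wy": 0, "wz": 0, "tx": 0.8, "ty": 0, "tz": 0, "hand": 0}]'

```text
clock: 3.73
position: [0.4979, -0.2284, 0.3062]
ee_rot: [-2.391, -2.038, -0.0]
force: [0.8, 0.1, -0.1]
width: 0.004
```

Run:
```python
from mv import *
p,R,o=now();print(o['clock'],p,o['force'],o['width'])
A=down(np.radians(80.85))
plan(C(0,-.1145,.3055),A,1)
snap('side','d3');crop('d3',180,170,400,340,'d3c')
d=p-O; print('chute xyz',d@cX,d@cY,d[2])
```

```text
3.7333 [ 0.49792565 -0.22844762  0.30623545] [ 0.79286892  0.07308481 -0.06100867] 0.00363589640224887
t [8.66 0.11 0.07] w [-0.    -0.     0.008]
chute xyz -0.00101358701491155 -0.20106730108937548 0.30623544849258977
```

View pics/d3c.png

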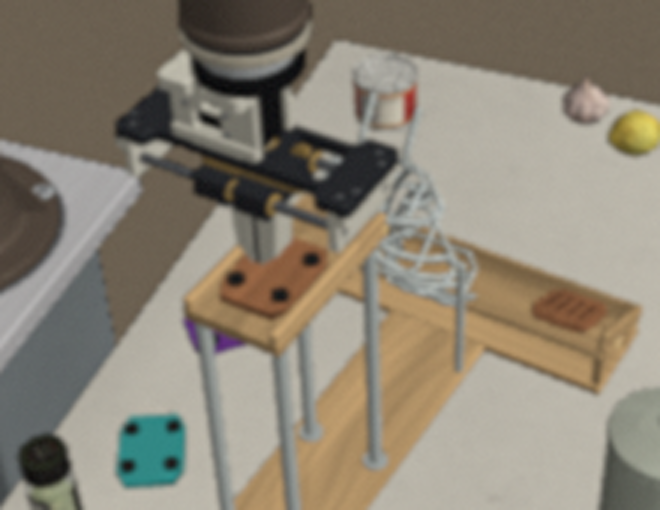

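The tile hasn't moved: its feet are still at (236,278), (280,295) and (312,259), and the fingers are over it with no force. I need to check the actual fingertip height.

Run:
```python
from cloud import *
from mv import *
print(arm.finger_overhang)
p,R,o=now()
f=load('d3')
for z in (.27,.275,.28,.285,.29,.295,.3,.32): 
    q=proj(f,[p[0],p[1],z]); print(z,((q-[180,170])*3).round(0))
for u,v in [(272,250),(262,258),(245,240),(272,265),(265,240),(250,235)]:
    print((u,v),P(f,round(u/3+180),round(v/3+170),r=0))
crop('d3',235,225,305,285,'d3e',10)
snap('wrist','w3')
snap('scene','s3');crop('s3',340,100,480,220,'s3e',5)
```

```text
0.022
0.27 [271. 290.]
0.275 [270. 285.]
0.28 [270. 280.]
0.285 [269. 275.]
0.29 [269. 270.]
0.295 [269. 265.]
0.3 [268. 260.]
0.32 [266. 240.]
(272, 250) [ 0.51213317 -0.24421499  0.3297172 ]
(262, 258) [ 0.49990737 -0.24030603  0.31412087]
(245, 240) [ 0.48752894 -0.23718217  0.32516999]
(272, 265) [ 0.49913672 -0.22076606  0.29137687]
(265, 240) [ 0.50286    -0.23887363  0.33108433]
(250, 235) [ 0.49223119 -0.24056817  0.33504615]
```

View pics/d3e.png

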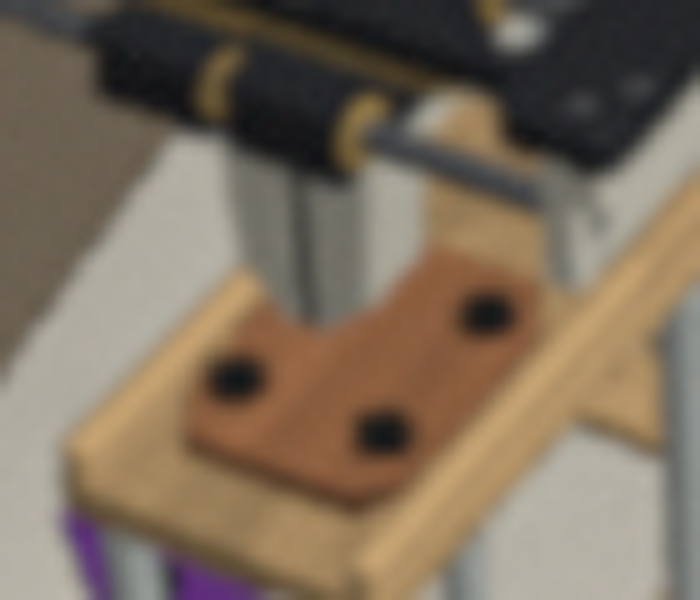

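View pics/w3.png

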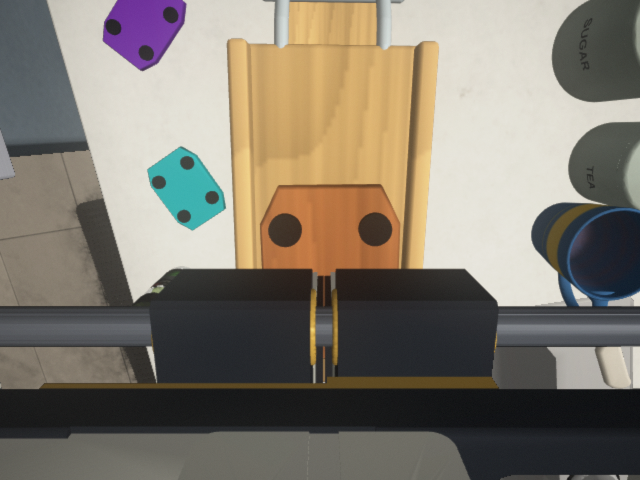

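View pics/s3e.png

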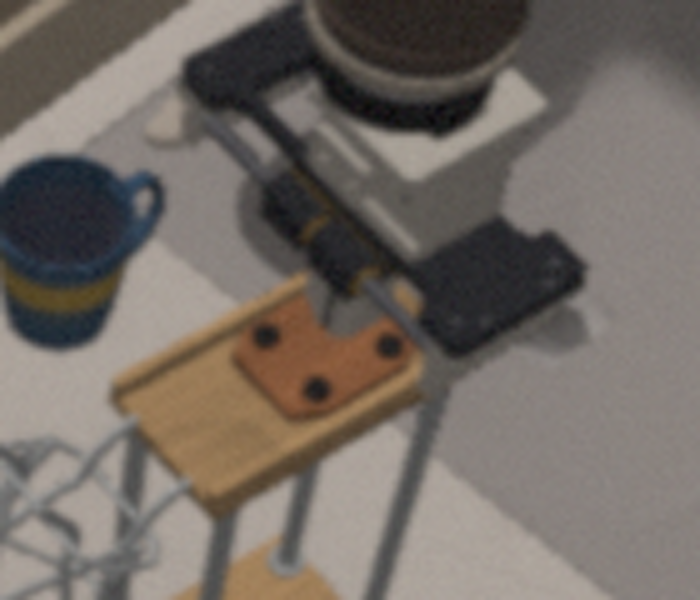

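Run:
```python
from mv import *
p,R,o=now()
f=load('d3')
for z in (.28,.284,.29,.295,.3): 
    for s in(-.0095,0.0095): print(z,s,((proj(f,p*[1,1,0]+[0,0,z]+s*cY)-[235,225])*10).round(0),end=' ')
    print(((proj(load('s3'),p*[1,1,0]+[0,0,z]+.0095*cY)-[340,100])*5).round(0))
# feet from wrist, scene, side
w=load('w3')
for u,v in[(285,230),(375,230)]: print('wrist feet',P(w,u,v),P(w,u,v,.292))
for u,v in [(234,379),(384,432),(487,314)]: print('side',P(f,u/10+235,v/10+225,.292))
for u,v in [(240,60),(330,300-90)]: print('ledge wrist',P(w,u,v))
print(P(w,330,120),P(w,330,260))
# finger points in side depth: list lowest z on finger footprint
from cloud import *
X,c=cloud(['d3','s3']); d=X-O; a=d@cX;b=d@cY
pc=p-O; m=(abs(a-pc@cX)<.019)&(abs(b-pc@cY)<.02)&(X[:,2]>.27)&(X[:,2]<.34)
C_=c[m].astype(int); g=abs(C_[:,0]-C_[:,2])<25
print(np.c_[a[m][g]-pc@cX,b[m][g]-pc@cY,X[m][g][:,2]][np.argsort(X[m][g][:,2])][:12].round(4))
```

```text
0.28 -0.0095 [321. 415.] 0.28 0.0095 [368. 364.] [315. 358.]
0.284 -0.0095 [319. 401.] 0.284 0.0095 [366. 351.] [317. 353.]
0.29 -0.0095 [318. 381.] 0.29 0.0095 [365. 331.] [318. 345.]
0.295 -0.0095 [316. 365.] 0.295 0.0095 [363. 314.] [320. 339.]
0.3 -0.0095 [314. 348.] 0.3 0.0095 [362. 297.] [321. 332.]
wrist feet [ 0.48592323 -0.20012841  0.29262337] [ 0.48584266 -0.2002671   0.292     ]
wrist feet [ 0.52304965 -0.20606657  0.29229521] [ 0.52307498 -0.20614227  0.292     ]
side [ 0.4799271  -0.24535876  0.292     ]
side [ 0.5177391  -0.24987938  0.292     ]
side [ 0.52394441 -0.20701009  0.292     ]
ledge wrist [ 0.48046967 -0.13184226  0.29016501]
ledge wrist [ 0.50570836 -0.19539427  0.28884295]
[ 0.51143448 -0.15908269  0.27977257] [ 0.50234316 -0.2172846   0.28857111]
[[-0.0189 -0.0156  0.2882]
 [-0.0167 -0.0174  0.2884]
 [-0.0181 -0.013   0.2893]
 [-0.0142 -0.0159  0.2907]
 [-0.0165 -0.014   0.2907]
 [-0.0171 -0.0194  0.2912]
 [-0.0161 -0.0158  0.2914]
 [-0.0123 -0.0175  0.2914]
 [-0.0161 -0.0172  0.2917]
 [ 0.0181 -0.016   0.2919]
 [-0.0138 -0.0191  0.2921]
 [-0.0134 -0.0158  0.2926]]
```

Call:
step_arm --plan '[{"wx": 0, "wy": 0, "wz": 0, "tx": -1, "ty": 0, "tz": 0, "hand": 0}, {"wx": 0, "wy": 0, "wz": 0, "tx": -1.2, "ty": 0.1, "tz": 0, "hand": 0}, {"wx": 0, "wy": 0, "wz": 0, "tx": -1.2, "ty": 0, "tz": 0, "hand": 0}, {"wx": 0, "wy": 0, "wz": 0, "tx": -1.2, "ty": 0, "tz": 0, "hand": 0}, {"wx": 0, "wy": 0, "wz": 0, "tx": -1.2, "ty": 0, "tz": 0, "hand": 0}, {"wx": 0, "wy": 0, "wz": 0, "tx": -1.2, "ty": 0, "tz": 0, "hand": 0}, {"wx": 0, "wy": 0, "wz": 0, "tx": -0.6, "ty": 0, "tz": 0, "hand": 0}, {"wx": 0, "wy": 0, "wz": 0, "tx": 0, "ty": 0, "tz": 0, "hand": 0}, {"wx": 0, "wy": 0, "wz": 0, "tx": 0, "ty": 0, "tz": 0, "hand": 0}, {"wx": 0, "wy": 0, "wz": 0, "tx": 0, "ty": 0, "tz": 0, "hand": 0}]'

```text
clock: 4.72
position: [0.487, -0.3039, 0.3063]
ee_rot: [-2.39, -2.039, -0.001]
force: [0.2, -0.9, 0.9]
width: 0.005
```

Run:
```python
from mv import *
p,R,o=now();d=p-O;print(o['clock'],p,d@cX,d@cY,o['force'])
snap('side','d4');crop('d4',225,225,305,295,'d4e',8)
snap('scene','s4');crop('s4',360,90,480,200,'s4e',6)
for z in (.28,.284,.29,.295,.3): 
    print(z,[((proj(load('d4'),p*[1,1,0]+[0,0,z]+s*cY)-[225,225])*8).round(0) for s in(-.0095,0.0095)],((proj(load('s4'),p*[1,1,0]+[0,0,z]+.0095*cY)-[360,90])*6).round(0))
```

```text
4.7167 [ 0.48700851 -0.30385099  0.30625643] 0.00019880884096716372 -0.2772472283454068 [ 0.23220957 -0.91504837  0.89748463]
0.28 [array([181., 506.]), array([222., 461.])] [406. 401.]
0.284 [array([179., 495.]), array([221., 451.])] [407. 395.]
0.29 [array([177., 479.]), array([219., 435.])] [410. 386.]
0.295 [array([175., 466.]), array([217., 421.])] [413. 378.]
0.3 [array([174., 452.]), array([215., 407.])] [415. 370.]
```

View pics/d4e.png

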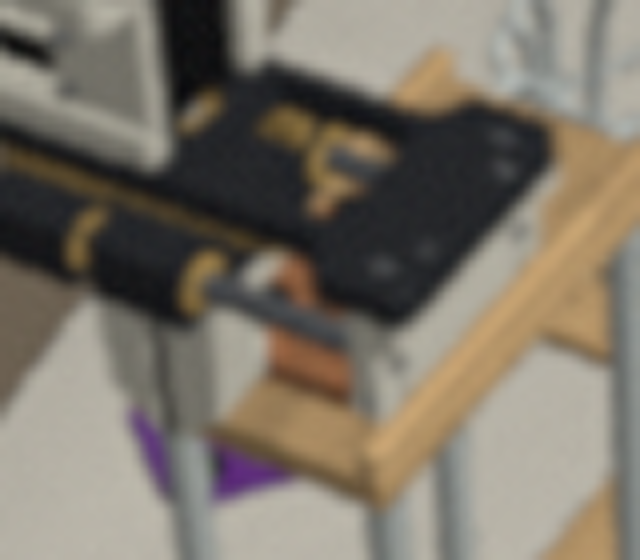

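View pics/s4e.png

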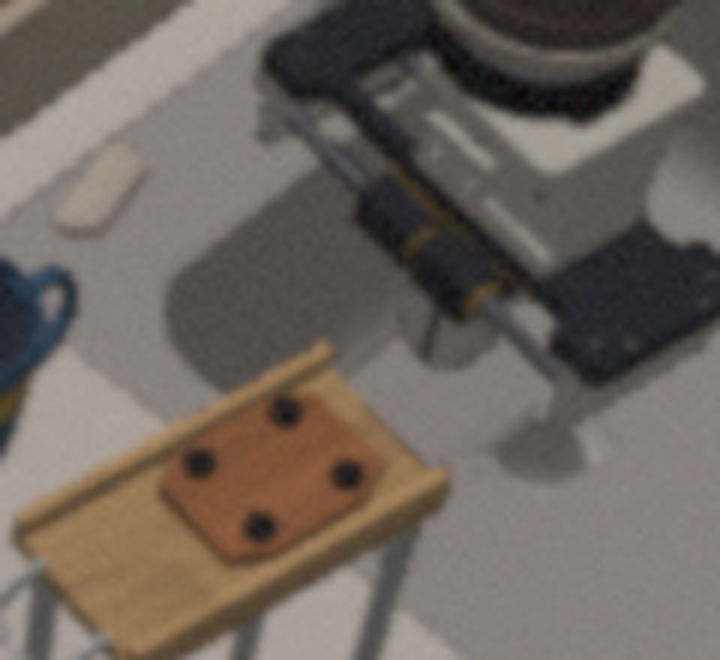

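Call:
step_arm --plan '[{"wx": 0, "wy": 0, "wz": 0, "tx": 0, "ty": 0, "tz": 0.6, "hand": 0}, {"wx": 0, "wy": 0, "wz": 0, "tx": 0, "ty": 0, "tz": 0.6, "hand": 0}, {"wx": 0, "wy": 0, "wz": 0, "tx": 0, "ty": 0, "tz": 0, "hand": 0}, {"wx": 0, "wy": 0, "wz": 0, "tx": 0, "ty": 0, "tz": 0, "hand": 0}, {"wx": 0, "wy": 0, "wz": 0, "tx": 0, "ty": 0, "tz": 0, "hand": 0}, {"wx": 0, "wy": 0, "wz": 0, "tx": 0, "ty": 0, "tz": 0, "hand": 0}, {"wx": 0, "wy": 0, "wz": 0, "tx": 0, "ty": 0, "tz": 0, "hand": 0}, {"wx": 0, "wy": 0, "wz": 0, "tx": 0, "ty": 0, "tz": 0, "hand": 0}, {"wx": 0, "wy": 0, "wz": 0, "tx": 0, "ty": 0, "tz": 0, "hand": 0}, {"wx": 0, "wy": 0, "wz": 0, "tx": 0, "ty": 0, "tz": 0, "hand": 0}]'

```text
clock: 5.65
position: [0.4868, -0.3046, 0.2943]
ee_rot: [2.391, 2.038, 0.0]
force: [0.2, 0.6, -0.4]
width: 0.006
```

Run:
```python
from cloud import *
from mv import *
p,R,o=now();d=p-O;print(o['clock'],p,d@cX,d@cY,o['force'])
snap('side','d5');crop('d5',225,225,305,295,'d5e',8)
snap('scene','s5');crop('s5',360,90,480,200,'s5e',6)
for t in('d5','s5'):
  X,c=cloud([t]); dd=X-p; a=dd@cX;b=dd@cY
  m=(abs(a)<.022)&(abs(b)<.014)&(dd[:,2]>-.04)&(dd[:,2]<.03)
  Q=np.c_[a,b,dd[:,2]][m]; print(t,len(Q)); print(Q[np.argsort(Q[:,2])][:15].round(4).tolist())
```

```text
5.65 [ 0.48676098 -0.30462548  0.29429722] 7.759070227346904e-05 -0.27805122679375355 [ 0.15102778  0.62784743 -0.35162949]
d5 132
[[-0.009, -0.0094, 0.0035], [-0.0036, -0.0098, 0.0035], [-0.0115, -0.0092, 0.005], [-0.0024, -0.0077, 0.0051], [0.0029, -0.0116, 0.0052], [-0.0056, -0.0102, 0.0058], [0.0052, -0.0112, 0.006], [-0.0001, -0.0108, 0.006], [-0.0038, -0.0128, 0.006], [-0.0034, -0.0096, 0.0063], [-0.0087, -0.0094, 0.0066], [0.0083, -0.0117, 0.0079], [-0.0131, -0.0101, 0.008], [0.0035, -0.0119, 0.0088], [-0.0107, -0.0097, 0.0089]]
s5 111
[[0.001, 0.0081, -0.002], [0.002, 0.0105, -0.0014], [-0.0044, 0.0105, 0.0015], [0.002, 0.0117, 0.0032], [0.0004, 0.01, 0.0036], [0.0077, 0.0101, 0.0037], [0.0037, 0.0105, 0.0043], [0.0023, 0.0087, 0.0045], [-0.0077, 0.011, 0.0052], [-0.0042, 0.0112, 0.0055], [-0.0021, 0.0096, 0.0059], [0.0088, 0.0097, 0.006], [0.0119, 0.0105, 0.0072], [-0.0005, 0.0086, 0.0073], [0.0016, 0.007, 0.0078]]
```

View pics/d5e.png

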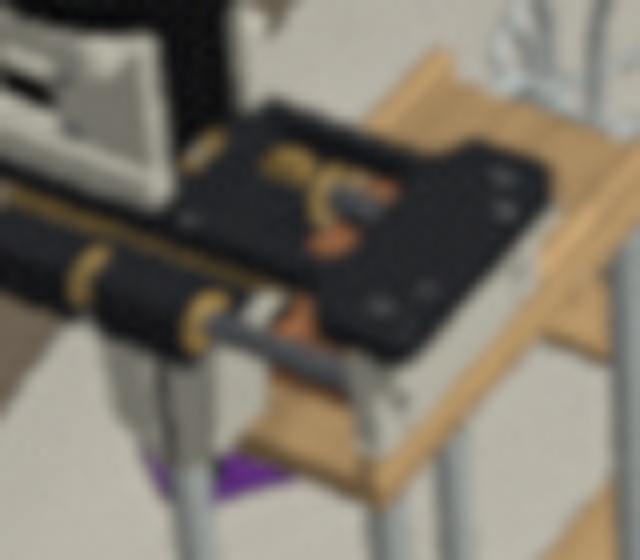

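View pics/s5e.png

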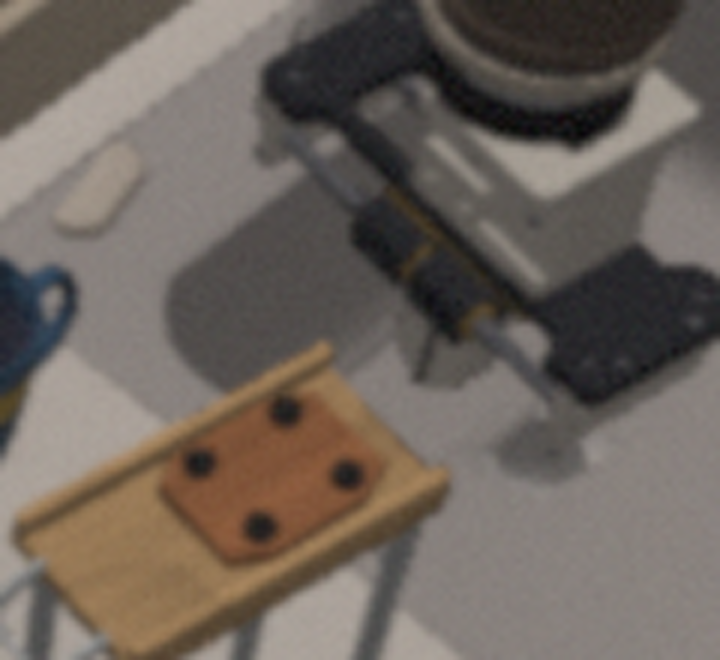

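The camera points put the visible fingertips at about the reported TCP height, so 22 mm higher than stated, and the push passing over the tile agrees. I'll lower another 9 mm and advance slowly, watching the force.

Call:
step_arm --plan '[{"wx": 0, "wy": 0, "wz": 0, "tx": 0, "ty": 0, "tz": 0.5, "hand": 0}, {"wx": 0, "wy": 0, "wz": 0, "tx": 0, "ty": 0, "tz": 0.4, "hand": 0}, {"wx": 0, "wy": 0, "wz": 0, "tx": 0, "ty": 0, "tz": 0, "hand": 0}, {"wx": 0, "wy": 0, "wz": 0, "tx": 0.4, "ty": 0, "tz": 0, "hand": 0}, {"wx": 0, "wy": 0, "wz": 0, "tx": 0.4, "ty": 0, "tz": 0, "hand": 0}, {"wx": 0, "wy": 0, "wz": 0, "tx": 0.4, "ty": 0, "tz": 0, "hand": 0}, {"wx": 0, "wy": 0, "wz": 0, "tx": 0.4, "ty": 0, "tz": 0, "hand": 0}, {"wx": 0, "wy": 0, "wz": 0, "tx": 0.3, "ty": 0, "tz": 0, "hand": 0}, {"wx": 0, "wy": 0, "wz": 0, "tx": 0, "ty": 0, "tz": 0, "hand": 0}, {"wx": 0, "wy": 0, "wz": 0, "tx": 0, "ty": 0, "tz": 0, "hand": 0}]'

```text
clock: 6.58
position: [0.4899, -0.2856, 0.2854]
ee_rot: [2.39, 2.038, -0.0]
force: [0.3, -0.2, 0.5]
width: 0.005
```

Run:
```python
from mv import *
p,R,o=now();d=p-O;print(o['clock'],p,d@cX,d@cY,o['force'])
snap('side','d6');crop('d6',225,225,305,295,'d6e',8)
```

```text
6.5833 [ 0.4898704  -0.28561935  0.28536095] 0.00012509547516453725 -0.25879248850866393 [ 0.33757207 -0.1705205   0.51925065]
```

View pics/d6e.png

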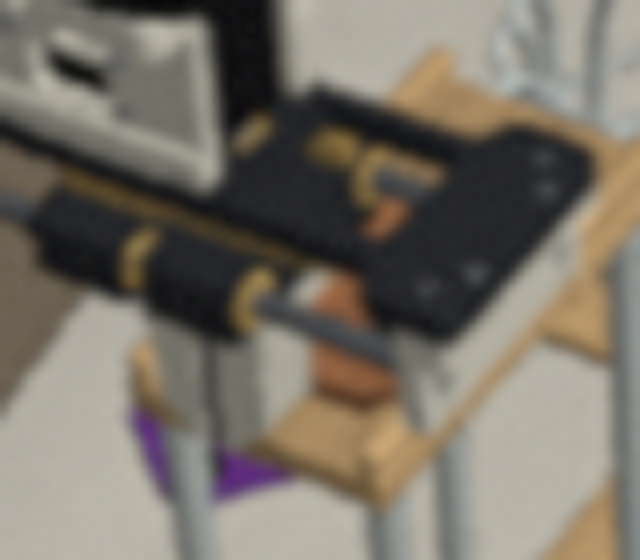

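Call:
step_arm --plan '[{"wx": 0, "wy": 0, "wz": 0, "tx": 0.5, "ty": 0, "tz": 0, "hand": 0}, {"wx": 0, "wy": 0, "wz": 0, "tx": 0.5, "ty": 0, "tz": 0, "hand": 0}, {"wx": 0, "wy": 0, "wz": 0, "tx": 0.5, "ty": 0, "tz": 0, "hand": 0}, {"wx": 0, "wy": 0, "wz": 0, "tx": 0.5, "ty": 0, "tz": 0, "hand": 0}, {"wx": 0, "wy": 0, "wz": 0, "tx": 0.5, "ty": 0, "tz": 0, "hand": 0}, {"wx": 0, "wy": 0, "wz": 0, "tx": 0.6, "ty": 0, "tz": 0, "hand": 0}, {"wx": 0, "wy": 0, "wz": 0, "tx": 0.6, "ty": 0, "tz": 0, "hand": 0}, {"wx": 0, "wy": 0, "wz": 0, "tx": 0.6, "ty": 0, "tz": 0, "hand": 0}, {"wx": 0, "wy": 0, "wz": 0, "tx": 0.6, "ty": 0, "tz": 0, "hand": 0}, {"wx": 0, "wy": 0, "wz": 0, "tx": 0.6, "ty": 0, "tz": 0, "hand": 0}]'

```text
clock: 7.47
position: [0.4986, -0.2309, 0.2853]
ee_rot: [2.391, 2.038, 0.0]
force: [-0.3, -0.8, 0.0]
width: 0.005
```

Run:
```python
from mv import *
p,R,o=now();d=p-O;print(o['clock'],p,d@cX,d@cY,o['force'])
snap('side','d7');crop('d7',225,205,325,285,'d7e',7)
```

```text
7.4667 [ 0.49857202 -0.23087654  0.28525692] 1.0802052178569985e-05 -0.2033625221151299 [-0.32439858 -0.81054355  0.04585037]
```

View pics/d7e.png

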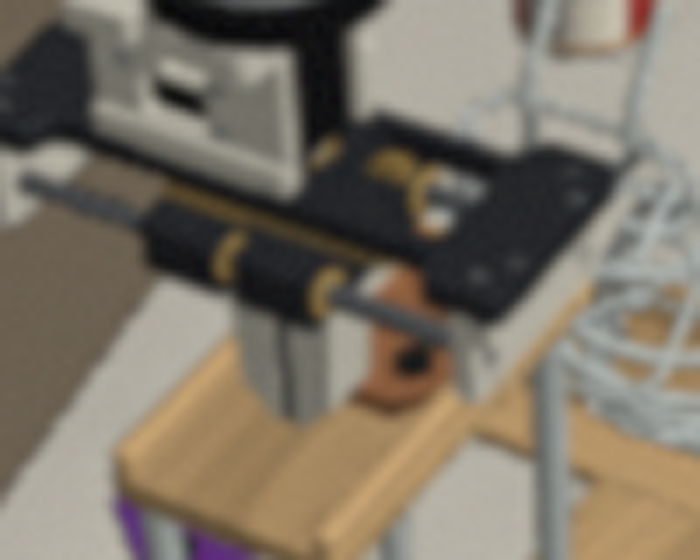

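The tile is now ahead of the fingers and moving. I'll keep pushing.

Call:
step_arm --plan '[{"wx": 0, "wy": 0, "wz": 0, "tx": 0.6, "ty": 0, "tz": 0, "hand": 0}, {"wx": 0, "wy": 0, "wz": 0, "tx": 0.6, "ty": 0, "tz": 0, "hand": 0}, {"wx": 0, "wy": 0, "wz": 0, "tx": 0.6, "ty": 0, "tz": 0, "hand": 0}, {"wx": 0, "wy": 0, "wz": 0, "tx": 0.6, "ty": 0, "tz": 0, "hand": 0}, {"wx": 0, "wy": 0, "wz": 0, "tx": 0.6, "ty": 0, "tz": 0, "hand": 0}, {"wx": 0, "wy": 0, "wz": 0, "tx": 0.6, "ty": 0, "tz": 0, "hand": 0}, {"wx": 0, "wy": 0, "wz": 0, "tx": 0.6, "ty": 0, "tz": 0, "hand": 0}, {"wx": 0, "wy": 0, "wz": 0, "tx": 0.6, "ty": 0, "tz": 0, "hand": 0}, {"wx": 0, "wy": 0, "wz": 0, "tx": 0.6, "ty": 0, "tz": 0, "hand": 0}, {"wx": 0, "wy": 0, "wz": 0, "tx": 0.6, "ty": 0, "tz": 0, "hand": 0}]'

```text
clock: 8.35
position: [0.508, -0.1717, 0.2852]
ee_rot: [2.391, 2.038, -0.0]
force: [-0.1, -0.8, -0.2]
width: 0.003
```

Call:
step_arm --plan '[{"wx": 0, "wy": 0, "wz": 0, "tx": 0.6, "ty": 0, "tz": 0, "hand": 0}, {"wx": 0, "wy": 0, "wz": 0, "tx": 0.6, "ty": 0, "tz": 0, "hand": 0}, {"wx": 0, "wy": 0, "wz": 0, "tx": 0.6, "ty": 0, "tz": 0, "hand": 0}, {"wx": 0, "wy": 0, "wz": 0, "tx": 0.5, "ty": 0, "tz": 0, "hand": 0}, {"wx": 0, "wy": 0, "wz": 0, "tx": 0.4, "ty": 0, "tz": 0, "hand": 0}, {"wx": 0, "wy": 0, "wz": 0, "tx": 0.2, "ty": 0, "tz": 0, "hand": 0}, {"wx": 0, "wy": 0, "wz": 0, "tx": 0, "ty": 0, "tz": 0, "hand": 0}, {"wx": 0, "wy": 0, "wz": 0, "tx": 0, "ty": 0, "tz": 0, "hand": 0}, {"wx": 0, "wy": 0, "wz": 0, "tx": 0, "ty": 0, "tz": 0, "hand": 0}, {"wx": 0, "wy": 0, "wz": 0, "tx": 0, "ty": 0, "tz": 0, "hand": 0}]'

```text
clock: 9.18
position: [0.5125, -0.1441, 0.2852]
ee_rot: [2.391, 2.037, -0.0]
force: [0.4, -0.2, 0.5]
width: 0.001
```

Run:
```python
from mv import *
p,R,o=now();d=p-O;print(o['clock'],p,d@cX,d@cY,o['force'],o['joints'].round(2))
snap('side','d8');crop('d8',230,180,430,330,'d8e',4)
snap('scene','s8');crop('s8',240,130,440,330,'s8e',3)
```

```text
9.1833 [ 0.51249565 -0.14407458  0.28519051] -4.5960676181941596e-05 -0.11545095416499315 [ 0.43061237 -0.15290163  0.50836069] [ 0.5   0.27 -0.41  1.68  0.12  1.21 -0.1 ]
```

View pics/d8e.png

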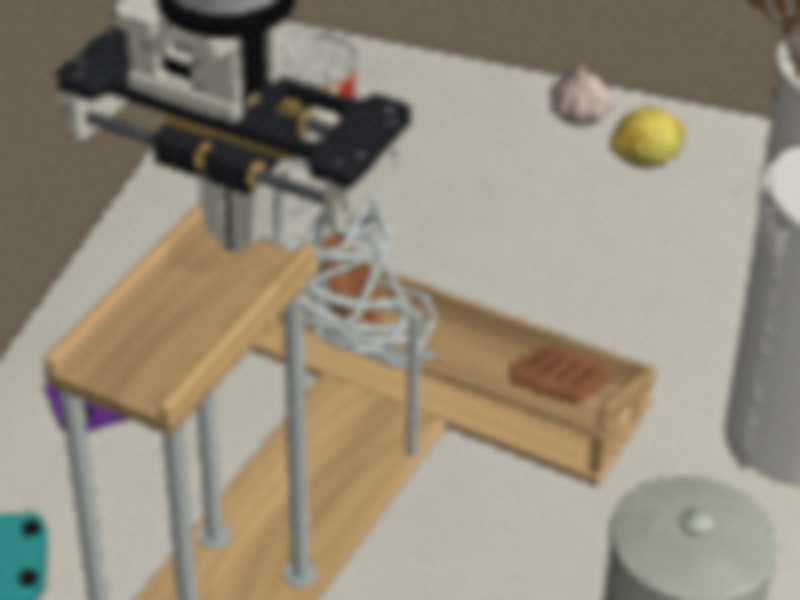

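View pics/s8e.png

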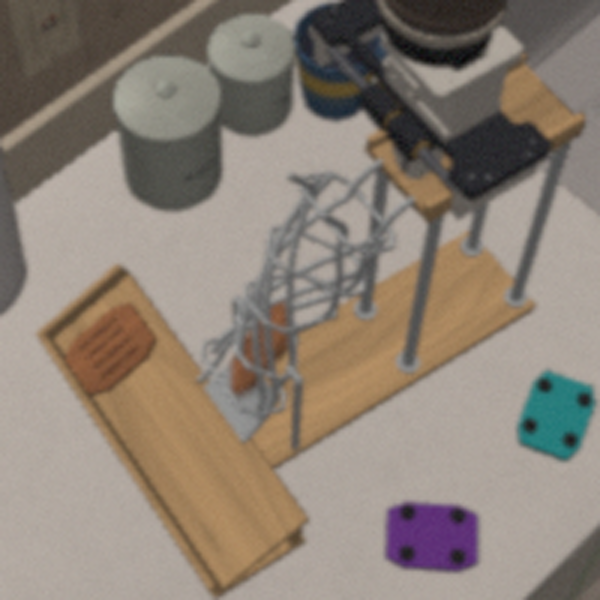

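The tile is in the slot, in transit (brown at scene crop (262,350) and side crop (345,280)). I'll raise the arm clear and fit the tray meanwhile.

Call:
step_arm --plan '[{"wx": 0, "wy": 0, "wz": 0, "tx": -0.5, "ty": 0, "tz": -2, "hand": 0}, {"wx": 0, "wy": 0, "wz": 0, "tx": 0, "ty": 0, "tz": -3, "hand": 0}, {"wx": 0, "wy": 0, "wz": 0, "tx": 0, "ty": 0, "tz": -3, "hand": 0}, {"wx": 0, "wy": 0, "wz": 0, "tx": 0, "ty": 0, "tz": -3, "hand": 0}, {"wx": 0, "wy": 0, "wz": 0, "tx": 0, "ty": 0, "tz": -1, "hand": 0}, {"wx": 0, "wy": 0, "wz": 0, "tx": 0, "ty": 0, "tz": 0, "hand": 0}, {"wx": 0, "wy": 0, "wz": 0, "tx": 0, "ty": 0, "tz": 0, "hand": 0}, {"wx": 0, "wy": 0, "wz": 0, "tx": 0, "ty": 0, "tz": 0, "hand": 0}, {"wx": 0, "wy": 0, "wz": 0, "tx": 0, "ty": 0, "tz": 0, "hand": 0}, {"wx": 0, "wy": 0, "wz": 0, "tx": 0, "ty": 0, "tz": 0, "hand": 0}]'

```text
clock: 10.12
position: [0.5113, -0.1486, 0.404]
ee_rot: [-2.39, -2.037, 0.002]
force: [0.1, -0.6, -0.1]
width: 0.004
```

Run:
```python
from cloud import *
from mv import *
snap('side','d9');crop('d9',230,180,430,330,'d9e',4)
snap('scene','s9');crop('s9',240,190,400,330,'s9e',5)
X,c=cloud(['s9']); d=X-O; a=d@cX;b=d@cY
# floor profile
for lo,hi in[(-.11,-.06),(-.06,0),(0,.06)]:
    m=(a>lo)&(a<hi)&(b>.02)&(b<.2)&(X[:,2]<.12)&(X[:,2]>-.01)
    print(lo,hi)
    for y in np.arange(.03,.19,.01):
        k=m&(abs(b-y)<.004); 
        if k.sum(): print(round(y,3),k.sum(),np.percentile(X[k,2],[10,50,90]).round(4),end=' | ')
    print()
m=(X[:,2]>.03)&(X[:,2]<.1)&(b>.05)&(b<.16)
for x in np.arange(-.14,.22,.01):
    k=m&(abs(a-x)<.005); print(round(x,2),k.sum(),end=' ')
```

```text
-0.11 -0.06
0.03 51 [-0.0037 -0.0001  0.0027] | 0.04 52 [-0.0037 -0.0007  0.0015] | 0.05 6 [-0.0028 -0.0019  0.0012] | 0.06 27 [0.0504 0.0537 0.0562] | 0.07 65 [0.0485 0.0519 0.056 ] | 0.08 61 [0.0447 0.0476 0.0506] | 0.09 62 [0.0393 0.0436 0.046 ] | 0.1 59 [0.0349 0.0383 0.0418] | 0.11 62 [0.0311 0.0335 0.0377] | 0.12 60 [0.026  0.029  0.0328] | 0.13 62 [0.0224 0.0263 0.029 ] | 0.14 62 [0.0183 0.0212 0.0245] | 0.15 41 [0.0172 0.0218 0.0318] | 0.16 97 [-0.0027  0.0269  0.0369] | 0.17 55 [-0.0034 -0.0004  0.003 ] | 0.18 57 [-0.0031 -0.0003  0.0026] | 
-0.06 0
0.03 73 [0.0002 0.0097 0.0861] | 0.04 89 [-0.0004  0.0101  0.1007] | 0.05 56 [0.0112 0.067  0.1087] | 0.06 62 [0.0518 0.0587 0.1106] | 0.07 85 [0.0498 0.0536 0.1144] | 0.08 73 [0.0443 0.0484 0.06  ] | 0.09 76 [0.0409 0.0458 0.0568] | 0.1 74 [0.0361 0.0421 0.0532] | 0.11 75 [0.0317 0.037  0.0483] | 0.12 73 [0.0274 0.0328 0.0453] | 0.13 75 [0.023  0.0278 0.0398] | 0.14 75 [0.0188 0.0228 0.0355] | 0.15 50 [0.0189 0.0283 0.0319] | 0.16 112 [-0.003   0.0023  0.0363] | 0.17 63 [-0.0039 -0.0006  0.0022] | 0.18 65 [-0.0047 -0.0016  0.001
[... 162 characters left out ...]
.0521 0.1139] | 0.08 53 [0.0443 0.0568 0.0616] | 0.09 59 [0.04   0.0538 0.0586] | 0.1 60 [0.0378 0.0501 0.0536] | 0.11 61 [0.0325 0.0434 0.0496] | 0.12 61 [0.0281 0.0408 0.0442] | 0.13 61 [0.0237 0.0346 0.0405] | 0.14 60 [0.0185 0.0308 0.0362] | 0.15 47 [0.0231 0.0308 0.0343] | 0.16 97 [-0.0031  0.0018  0.0354] | 0.17 60 [-0.0038 -0.0007  0.002 ] | 0.18 58 [-0.0049 -0.0012  0.0016] | 
-0.14 0 -0.13 0 -0.12 85 -0.11 106 -0.1 101 -0.09 100 -0.08 98 -0.07 102 -0.06 93 -0.05 103 -0.04 95 -0.03 114 -0.02 177 -0.01 141 0.0 147 0.01 137 0.02 137 0.03 125 0.04 80 0.05 85 0.06 100 0.07 86 0.08 86 0.09 142 0.1 133 0.11 113 0.12 123 0.13 113 0.14 112 0.15 65 0.16 82 0.17 206 0.18 10 0.19 0 0.2 0 0.21 0
```

View pics/d9e.png

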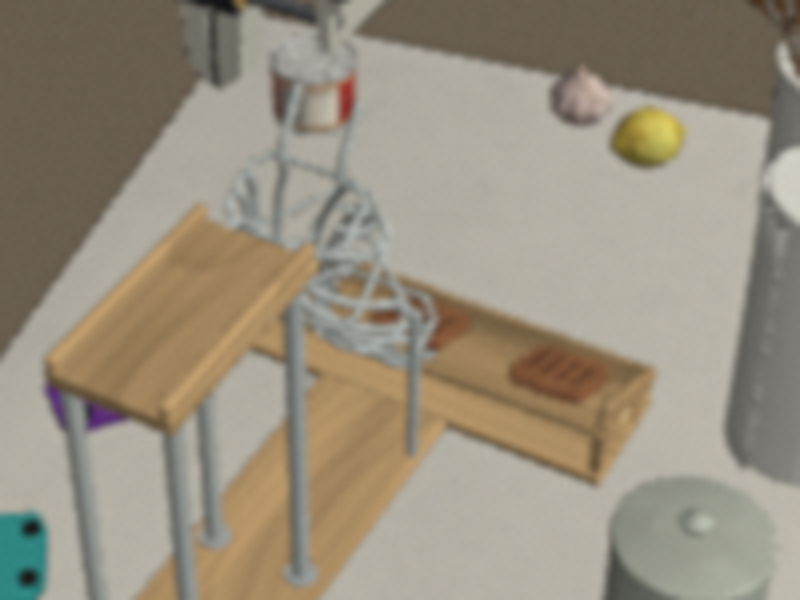

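View pics/s9e.png

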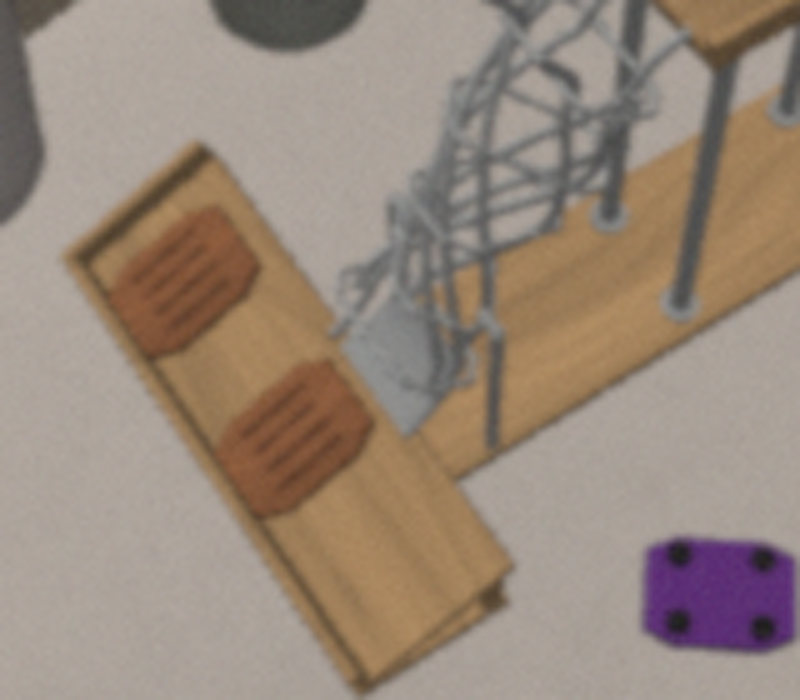

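Both tiles are in the tray, grooved face up: the tile is square at scene crop (297,437), the mate at (185,282) with a gap to the stop. Next I plan the approach with the tool normal to the tray floor, which leans the gripper away from the wires.

```bash
cat >> mv.py <<'E'
th=np.radians(24)
n_=cY*np.sin(th)+cZ*np.cos(th); dn=cY*np.cos(th)-cZ*np.sin(th)
def fl(y): return .0385-.4452*(y-.1)
def T(x,y,h): return C(x,y,fl(y))+n_*h
RT=Ro.from_matrix(np.c_[dn,cX,-n_])
def tray(p):
    d=p-O; y=d@cY; L=T(0,.1105,0); return np.array([d@cX,(p-L)@dn,(p-L)@n_])
E
python3 - <<'E'
from cloud import *
from mv import *
p,R,o=now()
A=T(-.075,.113,.2); A1=A.copy(); A1[2]=.404
print(o['clock'],A,T(-.075,.113,.004))
plan(A1,RT,13)
# tiles extents in tray coords
X,c=cloud(['s9']); L=T(0,.1105,0)
q=np.c_[(X-O)@cX,(X-L)@dn,(X-L)@n_]; m=(abs(q[:,1])<.036)&(q[:,2]>.0085)&(q[:,2]<.016)
C_=c.astype(int); 
h,e=np.histogram(q[m,0],bins=np.arange(-.06,.17,.005)); print(list(zip(e.round(3),h)))
mm=(abs(q[:,0]+.07)<.03)&(abs(q[:,1])<.035); print('floor h',np.percentile(q[mm,2],[10,50,90]))
f=load('s9')
for u,v in [(216,455),(222,445),(266,516),(374,424),(318,362),(110,298),(156,355),(260,270),(208,207)]:
    # intersect with tile top plane h=.012
    uu,vv=u/5+240,v/5+190
    ray=f['R'].T@(np.linalg.inv(f['K'])@[uu,vv,1]); o_=-f['R'].T@f['t']; s=((L+.012*n_-o_)@n_)/(ray@n_); print((u,v),tray(o_+s*ray).round(4))
E
```

```text
10.2167 [0.4877594  0.17370082 0.21542149] [0.47508229 0.09499484 0.03636658]
t [ 2.42 -0.57  0.  ] w [-0.001 -0.308  0.001]
t [ 2.42 -0.57 -0.07] w [-0.001 -0.308  0.001]
t [ 2.41 -0.57 -0.15] w [-0.001 -0.308  0.001]
t [ 2.41 -0.57 -0.23] w [-0.001 -0.308  0.001]
t [ 2.4  -0.57 -0.31] w [-0.001 -0.308  0.001]
t [ 2.39 -0.57 -0.38] w [-0.001 -0.308  0.001]
t [ 2.37 -0.57 -0.46] w [-0.001 -0.308  0.001]
t [ 2.36 -0.57 -0.54] w [-0.001 -0.308  0.001]
t [ 2.34 -0.57 -0.61] w [-0.001 -0.308  0.001]
t [ 2.32 -0.57 -0.69] w [-0.001 -0.308  0.001]
t [ 2.3  -0.57 -0.76] w [-0.001 -0.308  0.001]
t [ 2.27 -0.57 -0.84] w [-0.001 -0.308  0.001]
t [ 2.24 -0.57 -0.91] w [-0.001 -0.308  0.001]
[(np.float64(-0.06), np.int64(0)), (np.float64(-0.055), np.int64(0)), (np.float64(-0.05), np.int64(0)), (np.float64(-0.045), np.int64(0)), (np.float64(-0.04), np.int64(0)), (np.float64(-0.035), np.int64(0)), (np.float64(-0.03), np.int64(2)), (np.float64(-0.025), np.int64(36)), (np.float64(-0.02), np.int64(44)), (np.float64(-0.015), np.int64(43)), (np.float64(-0.01), np.int64(44)), (np.float64(-0.005), np.int
[... 811 characters left out ...]
np.int64(34)), (np.float64(0.12), np.int64(39)), (np.float64(0.125), np.int64(33)), (np.float64(0.13), np.int64(35)), (np.float64(0.135), np.int64(32)), (np.float64(0.14), np.int64(38)), (np.float64(0.145), np.int64(18)), (np.float64(0.15), np.int64(0)), (np.float64(0.155), np.int64(0)), (np.float64(0.16), np.int64(0))]
floor h [-2.77022924e-03  5.68918814e-05  3.10532735e-03]
(216, 455) [0.0242 0.037  0.012 ]
(222, 445) [0.0264 0.0313 0.012 ]
(266, 516) [-0.0207  0.0337  0.012 ]
(374, 424) [-0.0205 -0.0415  0.012 ]
(318, 362) [ 0.0268 -0.037   0.012 ]
(110, 298) [0.1368 0.0355 0.012 ]
(156, 355) [0.092  0.0327 0.012 ]
(260, 270) [ 0.0898 -0.0412  0.012 ]
(208, 207) [ 0.1394 -0.0387  0.012 ]
```

Call:
step_arm --plan '[{"wx": 0, "wy": -0.31, "wz": 0, "tx": 2.4, "ty": -0.6, "tz": 0, "hand": 0}, {"wx": 0, "wy": -0.31, "wz": 0, "tx": 2.4, "ty": -0.6, "tz": -0.1, "hand": 0}, {"wx": 0, "wy": -0.31, "wz": 0, "tx": 2.4, "ty": -0.6, "tz": -0.2, "hand": 0}, {"wx": 0, "wy": -0.31, "wz": 0, "tx": 2.4, "ty": -0.6, "tz": -0.2, "hand": 0}, {"wx": 0, "wy": -0.31, "wz": 0, "tx": 2.4, "ty": -0.6, "tz": -0.3, "hand": 0}, {"wx": 0, "wy": -0.31, "wz": 0, "tx": 2.4, "ty": -0.6, "tz": -0.4, "hand": 0}, {"wx": 0, "wy": -0.31, "wz": 0, "tx": 2.4, "ty": -0.6, "tz": -0.5, "hand": 0}, {"wx": 0, "wy": -0.31, "wz": 0, "tx": 2.4, "ty": -0.6, "tz": -0.5, "hand": 0}, {"wx": 0, "wy": -0.31, "wz": 0, "tx": 2.3, "ty": -0.6, "tz": -0.6, "hand": 0}, {"wx": 0, "wy": -0.31, "wz": 0, "tx": 2.3, "ty": -0.5, "tz": -0.7, "hand": 0}]'

```text
clock: 11.05
position: [0.4914, 0.1004, 0.4051]
ee_rot: [2.213, 1.886, -0.364]
force: [1.0, -0.4, 0.2]
width: 0.003
```

Call:
step_arm --plan '[{"wx": 0, "wy": -0.31, "wz": 0, "tx": 2.3, "ty": -0.5, "tz": -0.8, "hand": 0}, {"wx": 0, "wy": -0.31, "wz": 0, "tx": 2.3, "ty": -0.5, "tz": -0.8, "hand": 0}, {"wx": 0, "wy": -0.3, "wz": 0, "tx": 2.2, "ty": -0.5, "tz": -0.9, "hand": 0}, {"wx": 0, "wy": 0, "wz": 0, "tx": 0, "ty": 0, "tz": 0, "hand": 0}, {"wx": 0, "wy": 0, "wz": 0, "tx": 0, "ty": 0, "tz": 0, "hand": 0}, {"wx": 0, "wy": 0, "wz": 0, "tx": 0, "ty": 0, "tz": 0, "hand": 0}, {"wx": 0, "wy": 0, "wz": 0, "tx": 0, "ty": 0, "tz": 0, "hand": 0}, {"wx": 0, "wy": 0, "wz": 0, "tx": 0, "ty": 0, "tz": 0, "hand": 0}, {"wx": 0, "wy": 0, "wz": 0, "tx": 0, "ty": 0, "tz": 0, "hand": 0}, {"wx": 0, "wy": 0, "wz": 0, "tx": 0, "ty": 0, "tz": 0, "hand": 0}]'

```text
clock: 11.88
position: [0.4886, 0.1723, 0.4052]
ee_rot: [2.157, 1.835, -0.46]
force: [0.0, -0.4, 0.1]
width: 0.001
```

Run:
```python
from mv import *
p,R,o=now();print(o['clock'],p,tray(p),o['joints'].round(2),o['force'])
plan(T(-.075,.113,.1),RT,1)
```

```text
11.8833 [0.48860624 0.1722777  0.40519214] [-0.07393762 -0.07561063  0.37284748] [-0.25  0.39 -0.59  1.34  0.45  1.83 -0.98] [ 0.03060979 -0.43253332  0.06973027]
t [ 7.89 -0.12 27.27] w [ 0.003  0.019 -0.011]
```

Call:
step_arm --plan '[{"wx": 0, "wy": 0, "wz": 0, "tx": 1.0, "ty": 0, "tz": 2.5, "hand": 0}, {"wx": 0, "wy": 0, "wz": 0, "tx": 1.0, "ty": 0, "tz": 2.8, "hand": 0}, {"wx": 0, "wy": 0, "wz": 0, "tx": 1.0, "ty": 0, "tz": 2.8, "hand": 0}, {"wx": 0, "wy": 0, "wz": 0, "tx": 1.0, "ty": 0, "tz": 2.8, "hand": 0}, {"wx": 0, "wy": 0, "wz": 0, "tx": 1.0, "ty": 0, "tz": 2.8, "hand": 0}, {"wx": 0, "wy": 0, "wz": 0, "tx": 1.0, "ty": 0, "tz": 2.8, "hand": 0}, {"wx": 0, "wy": 0, "wz": 0, "tx": 1.0, "ty": 0, "tz": 2.8, "hand": 0}, {"wx": 0, "wy": 0, "wz": 0, "tx": 0.9, "ty": 0, "tz": 2.8, "hand": 0}, {"wx": 0, "wy": 0, "wz": 0, "tx": 0, "ty": 0, "tz": 2.8, "hand": 0}, {"wx": 0, "wy": 0, "wz": 0, "tx": 0, "ty": 0, "tz": 2.4, "hand": 0}]'

```text
clock: 12.72
position: [0.4818, 0.1333, 0.1218]
ee_rot: [2.156, 1.838, -0.462]
force: [1.1, -0.8, -0.6]
width: 0.006
```

Run:
```python
from mv import *
p,R,o=now();print(o['clock'],p,tray(p),o['joints'].round(2),o['force'])
plan(T(-.075,.113,.03),RT,1)
snap('scene','s10');crop('s10',240,160,440,330,'s10e',4)
snap('side','d10');crop('d10',230,150,430,300,'d10e',4)
```

```text
12.7167 [0.48178429 0.13330524 0.12177984] [-0.07447538  0.00352243  0.0978464 ] [-0.21  0.58 -0.56  1.8   0.58  1.26 -1.2 ] [ 1.08153001 -0.76240746 -0.59873125]
t [-0.06 -0.05  6.78] w [-0.005  0.023  0.007]
```

View pics/s10e.png

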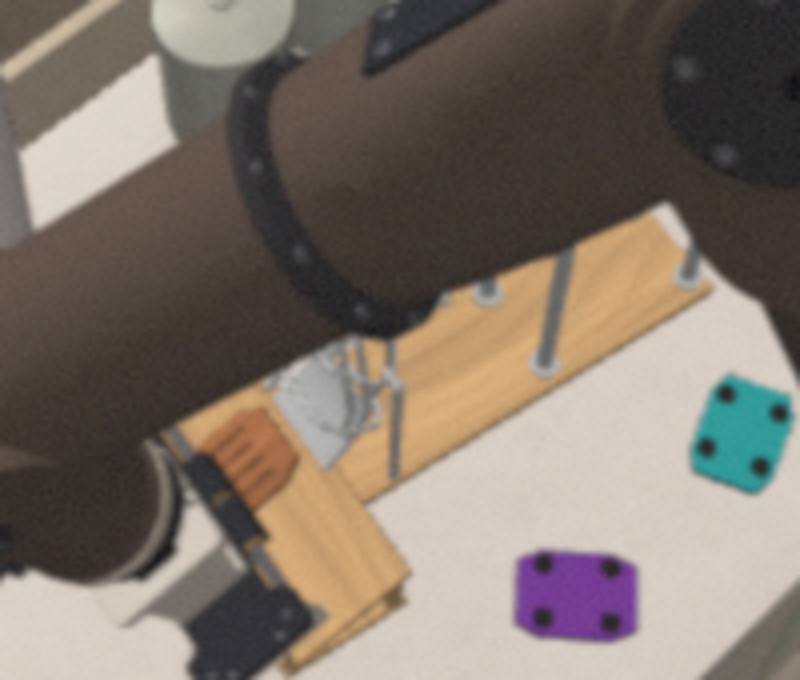

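View pics/d10e.png

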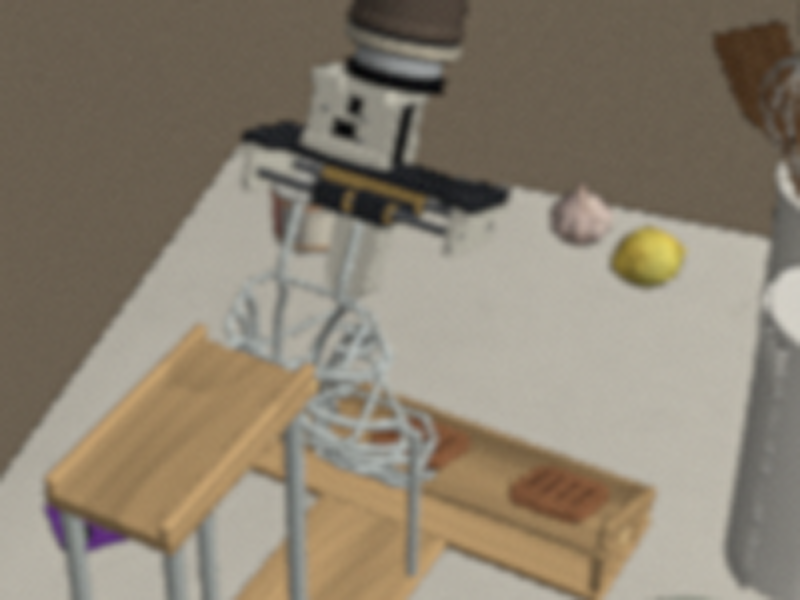

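Run:
```python
from mv import *
f=load('s0')
for u,v in[(264,403),(250,408),(279,405),(186,357),(184,326)]: 
    q=P(f,u,v); print((u,v),q.round(3),tray(q).round(3))
```

```text
(264, 403) [0.368 0.352 0.053] [-0.221  0.213  0.115]
(250, 408) [0.382 0.383 0.053] [-0.213  0.242  0.129]
(279, 405) [0.342 0.33  0.051] [-0.244  0.189  0.103]
(186, 357) [0.582 0.421 0.046] [-0.021  0.308  0.151]
(184, 326) [0.65  0.378 0.046] [0.052 0.28  0.138]
```

Call:
step_arm --plan '[{"wx": 0, "wy": 0, "wz": 0, "tx": 0, "ty": 0, "tz": 2, "hand": 0}, {"wx": 0, "wy": 0, "wz": 0, "tx": 0, "ty": 0, "tz": 1.5, "hand": 0}, {"wx": 0, "wy": 0, "wz": 0, "tx": 0, "ty": 0, "tz": 1.3, "hand": 0}, {"wx": 0, "wy": 0, "wz": 0, "tx": 0, "ty": 0, "tz": 1, "hand": 0}, {"wx": 0, "wy": 0, "wz": 0, "tx": 0, "ty": 0, "tz": 1, "hand": 0}, {"wx": 0, "wy": 0, "wz": 0, "tx": 0, "ty": 0, "tz": 0, "hand": 0}, {"wx": 0, "wy": 0, "wz": 0, "tx": 0, "ty": 0, "tz": 0, "hand": 0}, {"wx": 0, "wy": 0, "wz": 0, "tx": 0, "ty": 0, "tz": 0, "hand": 0}, {"wx": 0, "wy": 0, "wz": 0, "tx": 0, "ty": 0, "tz": 0, "hand": 0}, {"wx": 0, "wy": 0, "wz": 0, "tx": 0, "ty": 0, "tz": 0, "hand": 0}]'

```text
clock: 13.65
position: [0.4782, 0.1072, 0.0618]
ee_rot: [2.156, 1.837, -0.459]
force: [1.0, -0.6, -0.0]
width: 0.003
```

Run:
```python
from cloud import *
from mv import *
p,R,o=now();print(o['clock'],p,tray(p),o['joints'].round(2),o['force'])
plan(T(-.075,.113,.004),RT,1)
snap('side','d11');crop('d11',230,150,430,300,'d11e',4)
snap('wrist','w11')
```

```text
13.65 [0.47815067 0.10724094 0.0618264 ] [-0.07391803  0.00387188  0.03237479] [-0.2   0.64 -0.52  1.89  0.65  1.13 -1.26] [ 0.97355833 -0.5503439  -0.04189893]
t [-0.11 -0.11  2.84] w [0.011 0.013 0.004]
```

View pics/d11e.png

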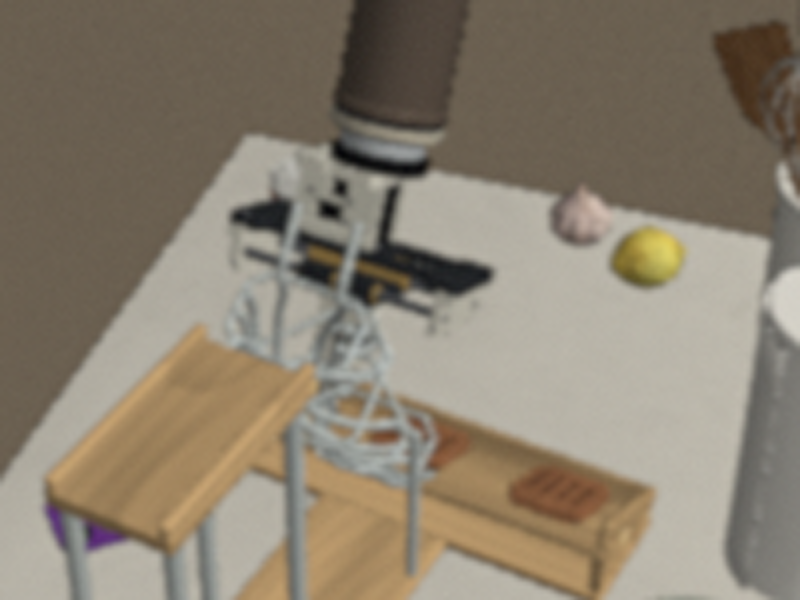

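View pics/w11.png

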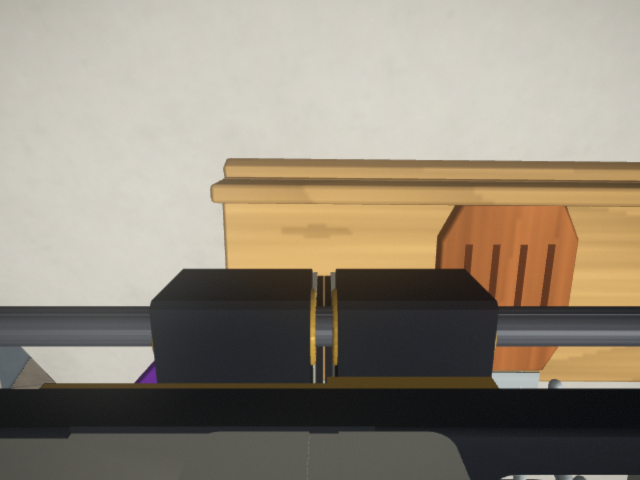

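Call:
step_arm --plan '[{"wx": 0, "wy": 0, "wz": 0, "tx": 0, "ty": 0, "tz": 0.8, "hand": 0}, {"wx": 0, "wy": 0, "wz": 0, "tx": 0, "ty": 0, "tz": 0.6, "hand": 0}, {"wx": 0, "wy": 0, "wz": 0, "tx": 0, "ty": 0, "tz": 0.4, "hand": 0}, {"wx": 0, "wy": 0, "wz": 0, "tx": 0, "ty": 0, "tz": 0.4, "hand": 0}, {"wx": 0, "wy": 0, "wz": 0, "tx": 0, "ty": 0, "tz": 0.2, "hand": 0}, {"wx": 0, "wy": 0, "wz": 0, "tx": 0, "ty": 0, "tz": 0.2, "hand": 0}, {"wx": 0, "wy": 0, "wz": 0, "tx": 0, "ty": 0, "tz": 0, "hand": 0}, {"wx": 0, "wy": 0, "wz": 0, "tx": 0, "ty": 0, "tz": 0, "hand": 0}, {"wx": 0, "wy": 0, "wz": 0, "tx": 0, "ty": 0, "tz": 0, "hand": 0}, {"wx": 0, "wy": 0, "wz": 0, "tx": 0, "ty": 0, "tz": 0, "hand": 0}]'

```text
clock: 14.58
position: [0.4763, 0.0964, 0.0378]
ee_rot: [2.156, 1.837, -0.46]
force: [0.7, -0.7, 0.3]
width: 0.007
```

Run:
```python
from cloud import *
from mv import *
p,R,o=now();print(o['clock'],p,tray(p),o['joints'].round(2),o['force'])
snap('side','d12');crop('d12',270,190,400,290,'d12e',6)
snap('wrist','w12')
snap('scene','s12');crop('s12',240,190,400,330,'s12e',5)
```

```text
14.5833 [0.47625381 0.09644323 0.03775325] [-0.07407371  0.00364907  0.00592424] [-0.19  0.66 -0.51  1.91  0.68  1.08 -1.28] [ 0.72159339 -0.68802065  0.32326688]
```

View pics/d12e.png

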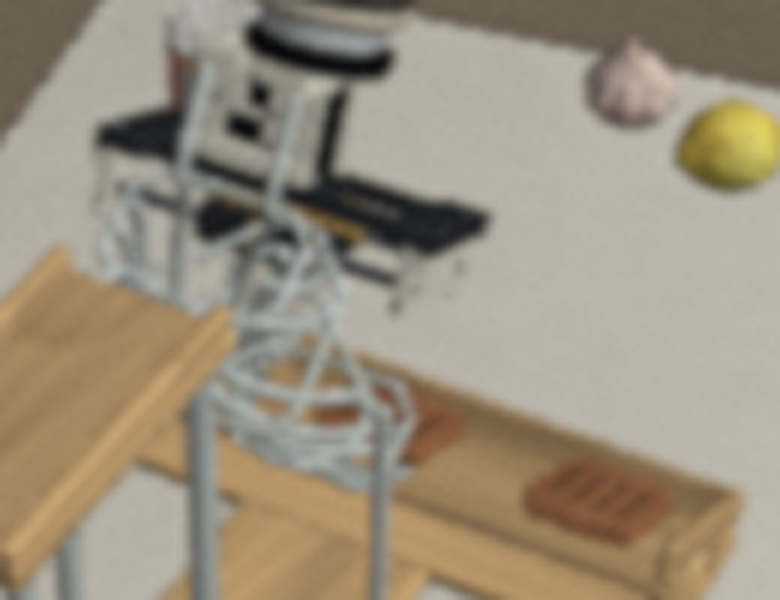

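View pics/w12.png

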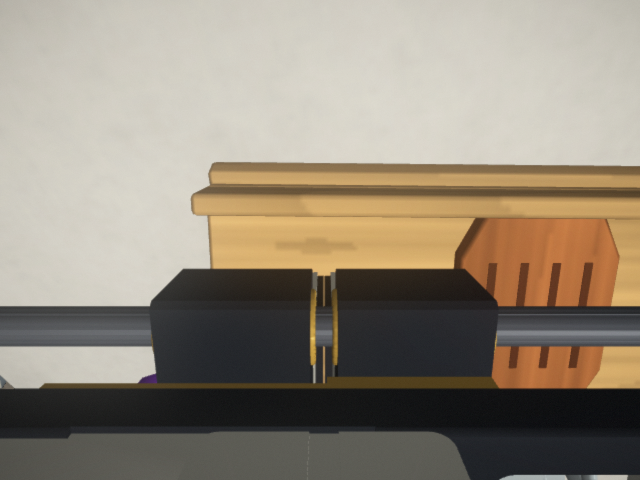

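View pics/s12e.png

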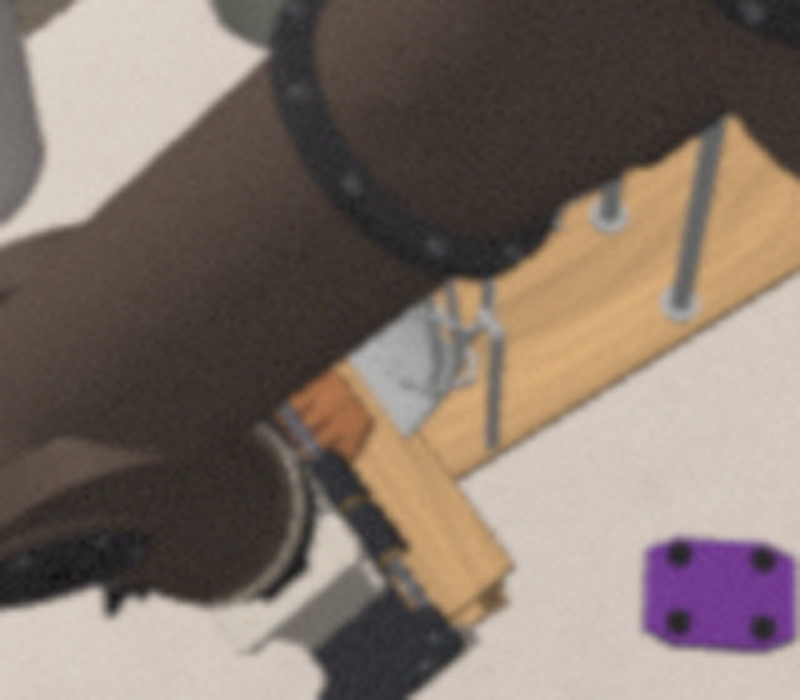

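Call:
step_arm --plan '[{"wx": 0, "wy": 0, "wz": 0, "tx": 0, "ty": 0.5, "tz": 0.1, "hand": 0}, {"wx": 0, "wy": 0, "wz": 0, "tx": 0, "ty": 0.5, "tz": 0.1, "hand": 0}, {"wx": 0, "wy": 0, "wz": 0, "tx": 0, "ty": 0.5, "tz": 0, "hand": 0}, {"wx": 0, "wy": 0, "wz": 0, "tx": 0, "ty": 0.4, "tz": 0, "hand": 0}, {"wx": 0, "wy": 0, "wz": 0, "tx": 0, "ty": 0.3, "tz": 0, "hand": 0}, {"wx": 0, "wy": 0, "wz": 0, "tx": 0, "ty": 0.2, "tz": 0, "hand": 0}, {"wx": 0, "wy": 0, "wz": 0, "tx": 0, "ty": 0.2, "tz": 0, "hand": 0}, {"wx": 0, "wy": 0, "wz": 0, "tx": 0, "ty": 0.2, "tz": 0, "hand": 0}, {"wx": 0, "wy": 0, "wz": 0, "tx": 0, "ty": 0.2, "tz": 0, "hand": 0}, {"wx": 0, "wy": 0, "wz": 0, "tx": 0, "ty": 0.2, "tz": 0, "hand": 0}]'

```text
clock: 15.57
position: [0.5077, 0.0904, 0.0358]
ee_rot: [2.156, 1.838, -0.461]
force: [0.7, -0.4, -0.1]
width: 0.004
```

Call:
step_arm --plan '[{"wx": 0, "wy": 0, "wz": 0, "tx": 0, "ty": 0.2, "tz": 0, "hand": 0}, {"wx": 0, "wy": 0, "wz": 0, "tx": 0, "ty": 0.2, "tz": 0, "hand": 0}, {"wx": 0, "wy": 0, "wz": 0, "tx": 0, "ty": 0.2, "tz": 0, "hand": 0}, {"wx": 0, "wy": 0, "wz": 0, "tx": 0, "ty": 0.2, "tz": 0, "hand": 0}, {"wx": 0, "wy": 0, "wz": 0, "tx": 0, "ty": 0.2, "tz": 0, "hand": 0}, {"wx": 0, "wy": 0, "wz": 0, "tx": 0, "ty": 0.2, "tz": 0, "hand": 0}, {"wx": 0, "wy": 0, "wz": 0, "tx": 0, "ty": 0.2, "tz": 0, "hand": 0}, {"wx": 0, "wy": 0, "wz": 0, "tx": 0, "ty": 0.2, "tz": 0, "hand": 0}, {"wx": 0, "wy": 0, "wz": 0, "tx": 0, "ty": 0.2, "tz": 0, "hand": 0}, {"wx": 0, "wy": 0, "wz": 0, "tx": 0, "ty": 0.2, "tz": 0, "hand": 0}]'

```text
clock: 16.4
position: [0.5275, 0.0871, 0.0357]
ee_rot: [2.156, 1.837, -0.461]
force: [-0.0, -0.3, -0.4]
width: 0.004
```

Run:
```python
from cloud import *
from mv import *
p,R,o=now();print(o['clock'],p,tray(p),o['force'])
snap('side','d13');crop('d13',270,190,400,290,'d13e',6)
snap('wrist','w13')
```

```text
16.4 [0.52748898 0.08713958 0.03574582] [-0.02201102  0.00351743  0.00366822] [-0.00859734 -0.27030309 -0.43873333]
```

View pics/d13e.png

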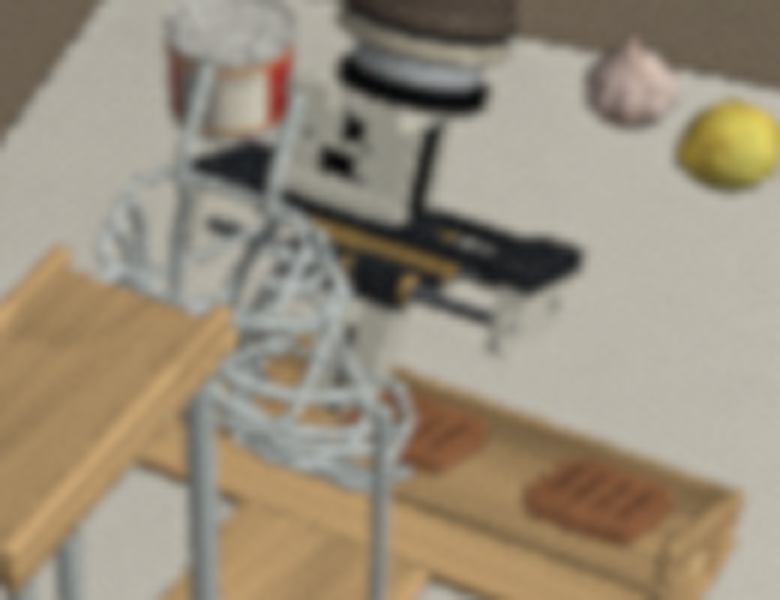

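View pics/w13.png

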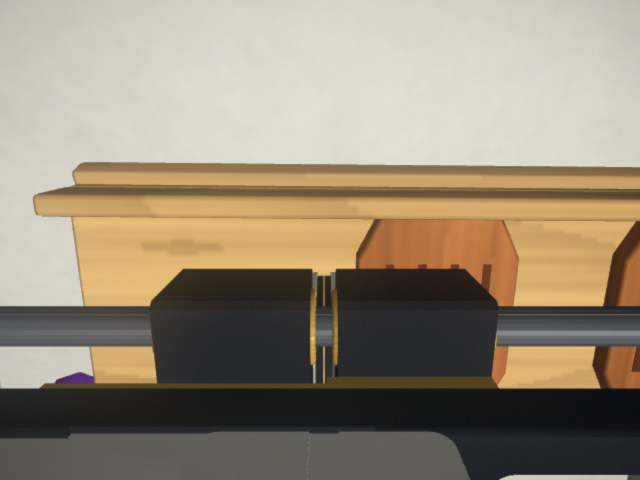

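Run:
```python
from mv import *
def onp(f,u,v,h):
    L=T(0,.1105,0); ray=f['R'].T@(np.linalg.inv(f['K'])@[u,v,1]); o_=-f['R'].T@np.ravel(f['t']); s=((L+h*n_-o_)@n_)/(ray@n_); return tray(o_+s*ray)
w=load('w13')
for u,v in[(358,257),(517,257),(611,255),(508,370),(604,390)]: print(onp(w,u,v,.012).round(4))
w=load('w12')
for u,v in[(455,257),(618,257)]: print('before',onp(w,u,v,.012).round(4))
```

```text
[-0.0094  0.0234  0.012 ]
[0.0496 0.0234 0.012 ]
[0.0843 0.0242 0.012 ]
[ 0.0513 -0.0237  0.012 ]
[ 0.091  -0.0327  0.012 ]
before [-0.025   0.0228  0.012 ]
before [0.0363 0.0228 0.012 ]
```

The tile has moved about 15 mm, is still square, and the fingers touch its -X side. I'll keep sliding gently.

Call:
step_arm --plan '[{"wx": 0, "wy": 0, "wz": 0, "tx": 0, "ty": 0.2, "tz": 0, "hand": 0}, {"wx": 0, "wy": 0, "wz": 0, "tx": 0, "ty": 0.2, "tz": 0, "hand": 0}, {"wx": 0, "wy": 0, "wz": 0, "tx": 0, "ty": 0.2, "tz": 0, "hand": 0}, {"wx": 0, "wy": 0, "wz": 0, "tx": 0, "ty": 0.2, "tz": 0, "hand": 0}, {"wx": 0, "wy": 0, "wz": 0, "tx": 0, "ty": 0.2, "tz": 0, "hand": 0}, {"wx": 0, "wy": 0, "wz": 0, "tx": 0, "ty": 0.2, "tz": 0, "hand": 0}, {"wx": 0, "wy": 0, "wz": 0, "tx": 0, "ty": 0.2, "tz": 0, "hand": 0}, {"wx": 0, "wy": 0, "wz": 0, "tx": 0, "ty": 0.2, "tz": 0, "hand": 0}, {"wx": 0, "wy": 0, "wz": 0, "tx": 0, "ty": 0.2, "tz": 0, "hand": 0}, {"wx": 0, "wy": 0, "wz": 0, "tx": 0, "ty": 0.2, "tz": 0, "hand": 0}]'

```text
clock: 17.33
position: [0.5473, 0.084, 0.0357]
ee_rot: [2.156, 1.837, -0.461]
force: [-0.1, 0.2, 0.3]
width: 0.002
```

Call:
step_arm --plan '[{"wx": 0, "wy": 0, "wz": 0, "tx": 0, "ty": 0.2, "tz": 0, "hand": 0}, {"wx": 0, "wy": 0, "wz": 0, "tx": 0, "ty": 0.2, "tz": 0, "hand": 0}, {"wx": 0, "wy": 0, "wz": 0, "tx": 0, "ty": 0.2, "tz": 0, "hand": 0}, {"wx": 0, "wy": 0, "wz": 0, "tx": 0, "ty": 0.2, "tz": 0, "hand": 0}, {"wx": 0, "wy": 0, "wz": 0, "tx": 0, "ty": 0.2, "tz": 0, "hand": 0}, {"wx": 0, "wy": 0, "wz": 0, "tx": 0, "ty": 0.2, "tz": 0, "hand": 0}, {"wx": 0, "wy": 0, "wz": 0, "tx": 0, "ty": 0.2, "tz": 0, "hand": 0}, {"wx": 0, "wy": 0, "wz": 0, "tx": 0, "ty": 0.2, "tz": 0, "hand": 0}, {"wx": 0, "wy": 0, "wz": 0, "tx": 0, "ty": 0.2, "tz": 0, "hand": 0}, {"wx": 0, "wy": 0, "wz": 0, "tx": 0, "ty": 0.2, "tz": 0, "hand": 0}]'

```text
clock: 18.17
position: [0.567, 0.0808, 0.0358]
ee_rot: [2.156, 1.837, -0.461]
force: [-1.1, 0.7, -0.6]
width: 0.006
```

Run:
```python
from mv import *
p,R,o=now();print(o['clock'],p,tray(p),o['force'])
snap('side','d14');crop('d14',300,190,430,290,'d14e',6)
snap('wrist','w14')
```

```text
18.1667 [0.56701712 0.08082957 0.03575291] [0.01801756 0.00356574 0.0036975 ] [-1.06341976  0.73942242 -0.55032403]
```

View pics/d14e.png

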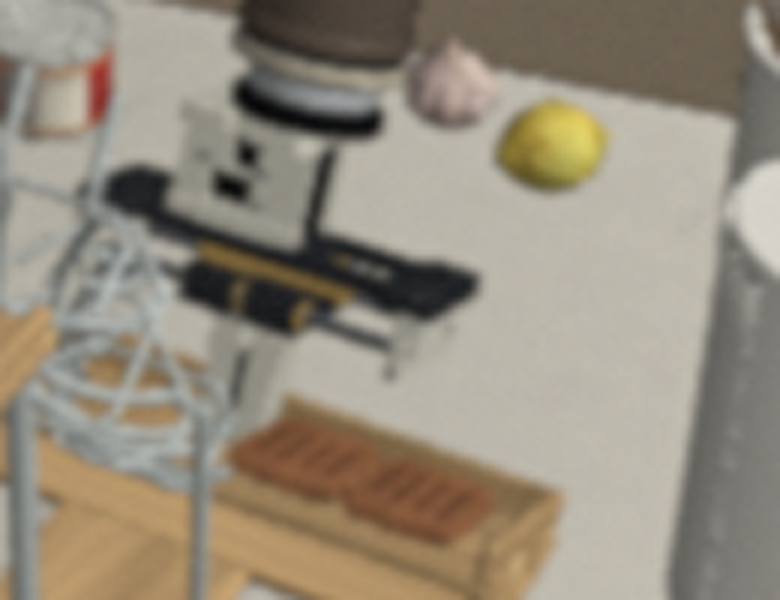

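View pics/w14.png

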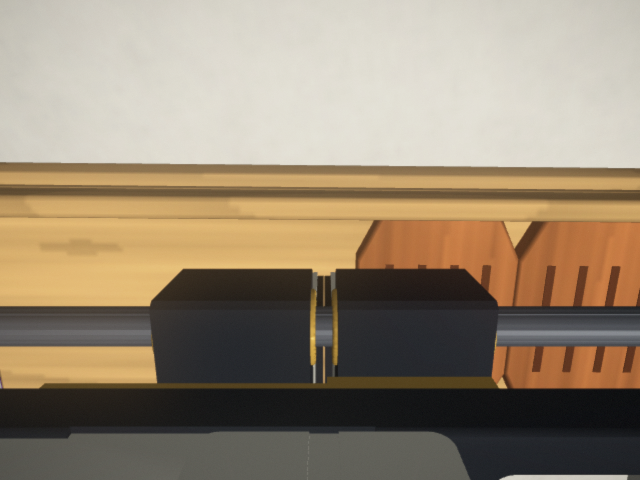

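The tiles now touch (seam at wrist (517,290), squared up) and about 15 mm remains to the stop. I'll go slower, watching the force.

Call:
step_arm --plan '[{"wx": 0, "wy": 0, "wz": 0, "tx": 0, "ty": 0.15, "tz": 0, "hand": 0}, {"wx": 0, "wy": 0, "wz": 0, "tx": 0, "ty": 0.15, "tz": 0, "hand": 0}, {"wx": 0, "wy": 0, "wz": 0, "tx": 0, "ty": 0.15, "tz": 0, "hand": 0}, {"wx": 0, "wy": 0, "wz": 0, "tx": 0, "ty": 0.15, "tz": 0, "hand": 0}, {"wx": 0, "wy": 0, "wz": 0, "tx": 0, "ty": 0.15, "tz": 0, "hand": 0}, {"wx": 0, "wy": 0, "wz": 0, "tx": 0, "ty": 0.15, "tz": 0, "hand": 0}, {"wx": 0, "wy": 0, "wz": 0, "tx": 0, "ty": 0.1, "tz": 0, "hand": 0}, {"wx": 0, "wy": 0, "wz": 0, "tx": 0, "ty": 0.1, "tz": 0, "hand": 0}, {"wx": 0, "wy": 0, "wz": 0, "tx": 0, "ty": 0.1, "tz": 0, "hand": 0}, {"wx": 0, "wy": 0, "wz": 0, "tx": 0, "ty": 0, "tz": 0, "hand": 0}]'

```text
clock: 19.1
position: [0.5789, 0.0789, 0.0358]
ee_rot: [2.156, 1.837, -0.46]
force: [-0.7, 0.8, 0.6]
width: 0.002
```

Run:
```python
from mv import *
p,R,o=now();print(o['clock'],p,tray(p),o['force'],o['force']@cX)
snap('side','d15');crop('d15',330,240,410,300,'d15e',9)
```

```text
19.1 [0.5788866  0.07887091 0.03578414] [0.03004747 0.00351078 0.00370721] [-0.65022783  0.80501978  0.61260663] -0.7699679426087559
```

View pics/d15e.png

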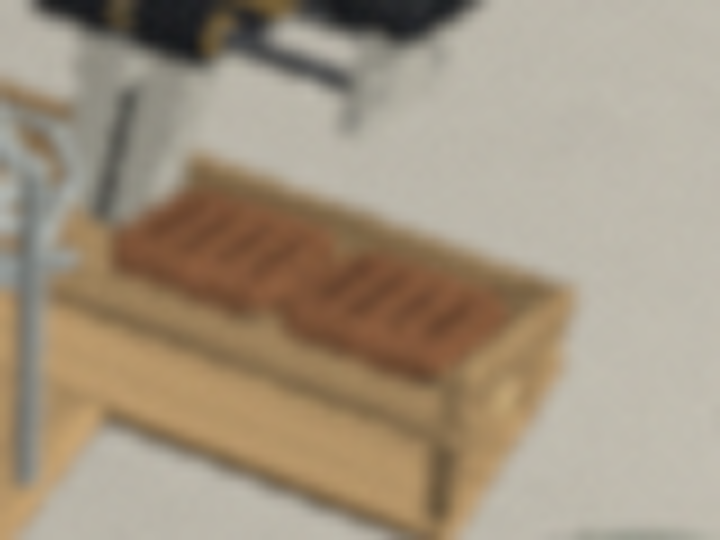

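Nearly there. I'll use 1 mm steps or less until the force rises.

Call:
step_arm --plan '[{"wx": 0, "wy": 0, "wz": 0, "tx": 0, "ty": 0.05, "tz": 0, "hand": 0}, {"wx": 0, "wy": 0, "wz": 0, "tx": 0, "ty": 0.05, "tz": 0, "hand": 0}, {"wx": 0, "wy": 0, "wz": 0, "tx": 0, "ty": 0.05, "tz": 0, "hand": 0}, {"wx": 0, "wy": 0, "wz": 0, "tx": 0, "ty": 0.05, "tz": 0, "hand": 0}, {"wx": 0, "wy": 0, "wz": 0, "tx": 0, "ty": 0.05, "tz": 0, "hand": 0}, {"wx": 0, "wy": 0, "wz": 0, "tx": 0, "ty": 0, "tz": 0, "hand": 0}, {"wx": 0, "wy": 0, "wz": 0, "tx": 0, "ty": 0, "tz": 0, "hand": 0}, {"wx": 0, "wy": 0, "wz": 0, "tx": 0, "ty": 0, "tz": 0, "hand": 0}, {"wx": 0, "wy": 0, "wz": 0, "tx": 0, "ty": 0, "tz": 0, "hand": 0}, {"wx": 0, "wy": 0, "wz": 0, "tx": 0, "ty": 0, "tz": 0, "hand": 0}]'

```text
clock: 19.98
position: [0.5812, 0.0786, 0.0358]
ee_rot: [2.156, 1.837, -0.46]
force: [-0.6, -1.0, 0.3]
width: 0.003
```

Run:
```python
from mv import *
p,R,o=now();print(o['clock'],tray(p),o['force'],o['force']@cX)
snap('side','d16');crop('d16',330,240,410,300,'d16e',9)
```

```text
19.9833 [0.03241828 0.00356773 0.00375909] [-0.62336806 -1.01839643  0.32850711] -0.45349088054988496
```

View pics/d16e.png

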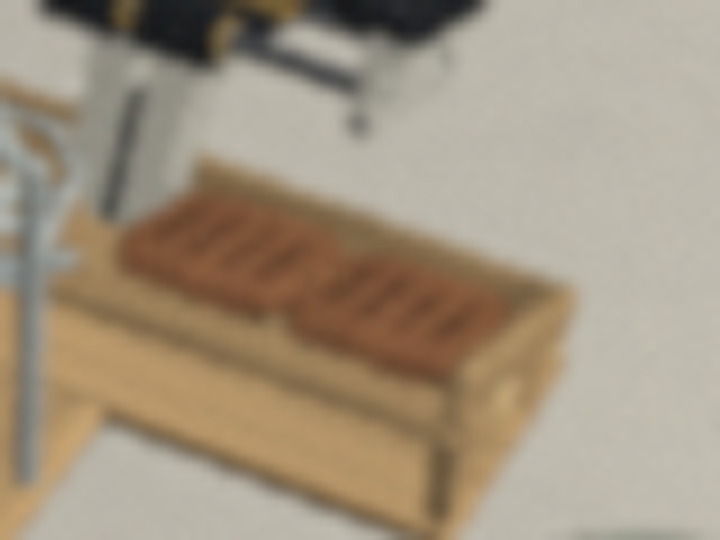

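No clear stop force yet, so I continue.

Call:
step_arm --plan '[{"wx": 0, "wy": 0, "wz": 0, "tx": 0, "ty": 0.05, "tz": 0, "hand": 0}, {"wx": 0, "wy": 0, "wz": 0, "tx": 0, "ty": 0.05, "tz": 0, "hand": 0}, {"wx": 0, "wy": 0, "wz": 0, "tx": 0, "ty": 0.05, "tz": 0, "hand": 0}, {"wx": 0, "wy": 0, "wz": 0, "tx": 0, "ty": 0.05, "tz": 0, "hand": 0}, {"wx": 0, "wy": 0, "wz": 0, "tx": 0, "ty": 0, "tz": 0, "hand": 0}, {"wx": 0, "wy": 0, "wz": 0, "tx": 0, "ty": 0, "tz": 0, "hand": 0}, {"wx": 0, "wy": 0, "wz": 0, "tx": 0, "ty": 0, "tz": 0, "hand": 0}, {"wx": 0, "wy": 0, "wz": 0, "tx": 0, "ty": 0, "tz": 0, "hand": 0}, {"wx": 0, "wy": 0, "wz": 0, "tx": 0, "ty": 0, "tz": 0, "hand": 0}, {"wx": 0, "wy": 0, "wz": 0, "tx": 0, "ty": 0, "tz": 0, "hand": 0}]'

```text
clock: 20.87
position: [0.5832, 0.0782, 0.0358]
ee_rot: [2.156, 1.837, -0.46]
force: [-0.2, 0.5, -0.3]
width: 0.005
```

Run:
```python
from mv import *
p,R,o=now();print(o['clock'],tray(p),o['force'],o['force']@cX)
snap('side','d17');crop('d17',330,240,410,300,'d17e',9)
a,b=load('d16')['im'].astype(int),load('d17')['im'].astype(int)
```

```text
20.8667 [0.03436765 0.00357301 0.00372108] [-0.20379171  0.49868077 -0.27311873] -0.2804986022299021
```

View pics/d17e.png

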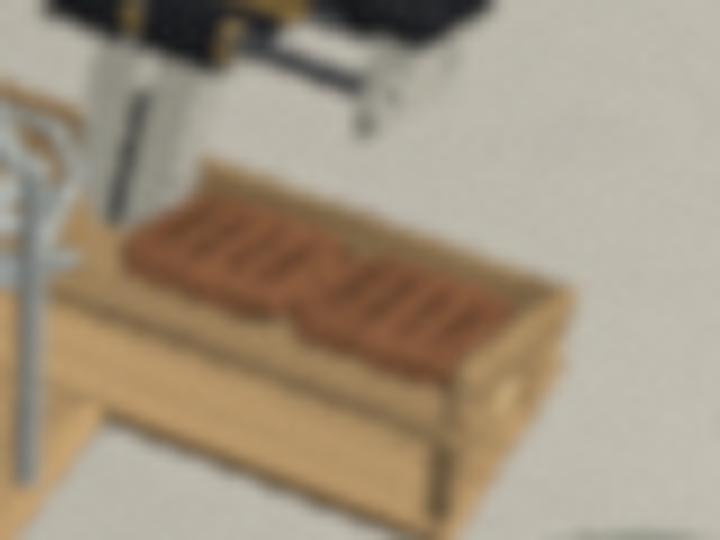

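Call:
step_arm --plan '[{"wx": 0, "wy": 0, "wz": 0, "tx": 0, "ty": 0.05, "tz": 0, "hand": 0}, {"wx": 0, "wy": 0, "wz": 0, "tx": 0, "ty": 0.05, "tz": 0, "hand": 0}, {"wx": 0, "wy": 0, "wz": 0, "tx": 0, "ty": 0.05, "tz": 0, "hand": 0}, {"wx": 0, "wy": 0, "wz": 0, "tx": 0, "ty": 0.05, "tz": 0, "hand": 0}, {"wx": 0, "wy": 0, "wz": 0, "tx": 0, "ty": 0, "tz": 0, "hand": 0}, {"wx": 0, "wy": 0, "wz": 0, "tx": 0, "ty": 0, "tz": 0, "hand": 0}, {"wx": 0, "wy": 0, "wz": 0, "tx": 0, "ty": 0, "tz": 0, "hand": 0}, {"wx": 0, "wy": 0, "wz": 0, "tx": 0, "ty": 0, "tz": 0, "hand": 0}, {"wx": 0, "wy": 0, "wz": 0, "tx": 0, "ty": 0, "tz": 0, "hand": 0}, {"wx": 0, "wy": 0, "wz": 0, "tx": 0, "ty": 0, "tz": 0, "hand": 0}]'

```text
clock: 21.75
position: [0.5851, 0.0779, 0.0358]
ee_rot: [2.156, 1.837, -0.461]
force: [-0.4, -0.1, 0.9]
width: 0.007
```

Run:
```python
from mv import *
p,R,o=now();print(o['clock'],tray(p),o['force'],o['force']@cX)
snap('wrist','w18')
```

```text
21.75 [0.03636693 0.00356709 0.00370868] [-0.39349897 -0.07007578  0.8780477 ] -0.37734842909751015
```

View pics/w18.png

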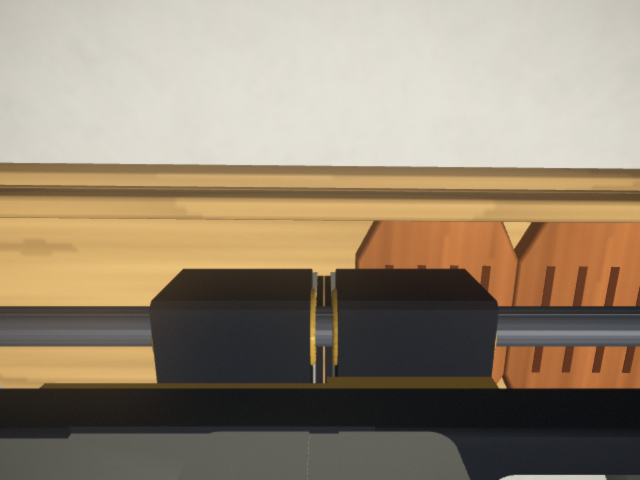

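Call:
step_arm --plan '[{"wx": 0, "wy": 0, "wz": 0, "tx": 0, "ty": 0.05, "tz": 0, "hand": 0}, {"wx": 0, "wy": 0, "wz": 0, "tx": 0, "ty": 0.05, "tz": 0, "hand": 0}, {"wx": 0, "wy": 0, "wz": 0, "tx": 0, "ty": 0.05, "tz": 0, "hand": 0}, {"wx": 0, "wy": 0, "wz": 0, "tx": 0, "ty": 0.05, "tz": 0, "hand": 0}, {"wx": 0, "wy": 0, "wz": 0, "tx": 0, "ty": 0, "tz": 0, "hand": 0}, {"wx": 0, "wy": 0, "wz": 0, "tx": 0, "ty": 0, "tz": 0, "hand": 0}, {"wx": 0, "wy": 0, "wz": 0, "tx": 0, "ty": 0, "tz": 0, "hand": 0}, {"wx": 0, "wy": 0, "wz": 0, "tx": 0, "ty": 0, "tz": 0, "hand": 0}, {"wx": 0, "wy": 0, "wz": 0, "tx": 0, "ty": 0, "tz": 0, "hand": 0}, {"wx": 0, "wy": 0, "wz": 0, "tx": 0, "ty": 0, "tz": 0, "hand": 0}]'

```text
clock: 22.63
position: [0.5866, 0.0777, 0.0357]
ee_rot: [2.156, 1.838, -0.462]
force: [-4.9, -0.0, 1.6]
width: 0.005
```

Run:
```python
from mv import *
p,R,o=now();print(o['clock'],tray(p),o['force'],o['force']@cX)
snap('side','d19');crop('d19',330,240,410,300,'d19e',9)
snap('wrist','w19')
f=load('d19')
for u,v in [(125,243),(515,300),(345,240),(575,290),(440,440)]:
    pass
```

```text
22.6333 [0.0378587  0.0035796  0.00363664] [-4.8524239  -0.03171815  1.62850639] -4.785634994980128
```

View pics/d19e.png

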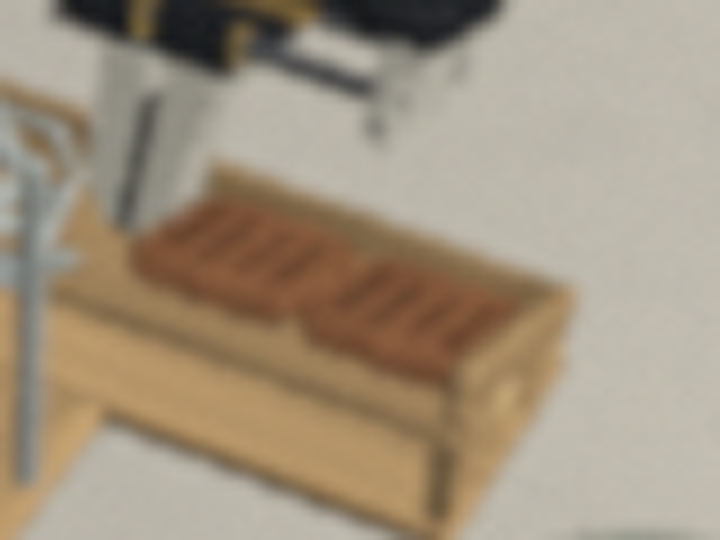

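The force along X rose to 4.8 N and the reading stalled, so both tiles are against the stop. I'll back off along -X, then lift away along the floor normal.

Call:
step_arm --plan '[{"wx": 0, "wy": 0, "wz": 0, "tx": 0, "ty": -0.1, "tz": 0, "hand": 0}, {"wx": 0, "wy": 0, "wz": 0, "tx": 0, "ty": -0.2, "tz": 0, "hand": 0}, {"wx": 0, "wy": 0, "wz": 0, "tx": 0, "ty": -0.5, "tz": 0, "hand": 0}, {"wx": 0, "wy": 0, "wz": 0, "tx": 0, "ty": -0.7, "tz": 0, "hand": 0}, {"wx": 0, "wy": 0, "wz": 0, "tx": 0, "ty": -0.5, "tz": -0.5, "hand": 0}, {"wx": 0, "wy": 0, "wz": 0, "tx": 0, "ty": 0, "tz": -1.5, "hand": 0}, {"wx": 0, "wy": 0, "wz": 0, "tx": 0, "ty": 0, "tz": -2.5, "hand": 0}, {"wx": 0, "wy": 0, "wz": 0, "tx": 0, "ty": 0, "tz": -3, "hand": 0}, {"wx": 0, "wy": 0, "wz": 0, "tx": 0, "ty": 0, "tz": -3, "hand": 0}, {"wx": 0, "wy": 0, "wz": 0, "tx": 0, "ty": 0, "tz": -3, "hand": 0}]'

```text
clock: 23.57
position: [0.5755, 0.1361, 0.1607]
ee_rot: [2.155, 1.838, -0.46]
force: [1.1, 0.3, 0.0]
width: 0.005
```

Call:
step_arm --plan '[{"wx": 0, "wy": 0, "wz": 0, "tx": 0, "ty": -1, "tz": -2.5, "hand": 0}, {"wx": 0, "wy": 0, "wz": 0, "tx": 0, "ty": -1, "tz": -2.5, "hand": 0}, {"wx": 0, "wy": 0, "wz": 0, "tx": 0, "ty": -1, "tz": -2.5, "hand": 0}, {"wx": 0, "wy": 0, "wz": 0, "tx": 0, "ty": -1, "tz": -2.5, "hand": 0}, {"wx": 0, "wy": 0, "wz": 0, "tx": 0, "ty": -1, "tz": -2, "hand": 0}, {"wx": 0, "wy": 0, "wz": 0, "tx": 0, "ty": -1, "tz": 0, "hand": 0}, {"wx": 0, "wy": 0, "wz": 0, "tx": 0, "ty": 0, "tz": 0, "hand": 0}, {"wx": 0, "wy": 0, "wz": 0, "tx": 0, "ty": 0, "tz": 0, "hand": 0}, {"wx": 0, "wy": 0, "wz": 0, "tx": 0, "ty": 0, "tz": 0, "hand": 0}, {"wx": 0, "wy": 0, "wz": 0, "tx": 0, "ty": 0, "tz": 0, "hand": 0}]'

```text
clock: 24.4
position: [0.5248, 0.192, 0.2676]
ee_rot: [2.156, 1.836, -0.463]
force: [-0.1, 0.6, 0.4]
width: 0.006
```

Run:
```python
from mv import *
p,R,o=now();print(o['clock'],tray(p),o['force'],o['force']@cX)
snap('side','d20');crop('d20',330,230,410,300,'d20e',9)
snap('wrist','w20');snap('scene','s20')
```

```text
24.4 [-0.04130999  0.00345341  0.25738442] [-0.12125402  0.59707146  0.38808849] -0.21465722976951598
```

View pics/d20e.png

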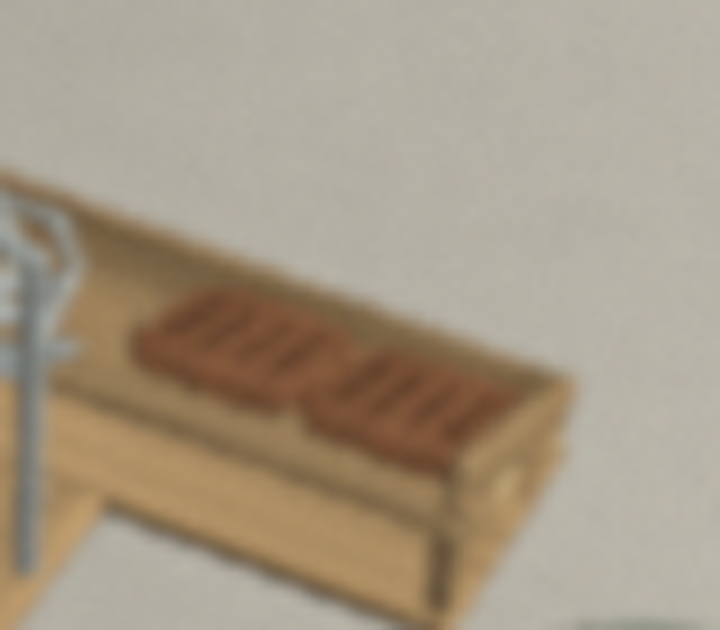

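View pics/w20.png

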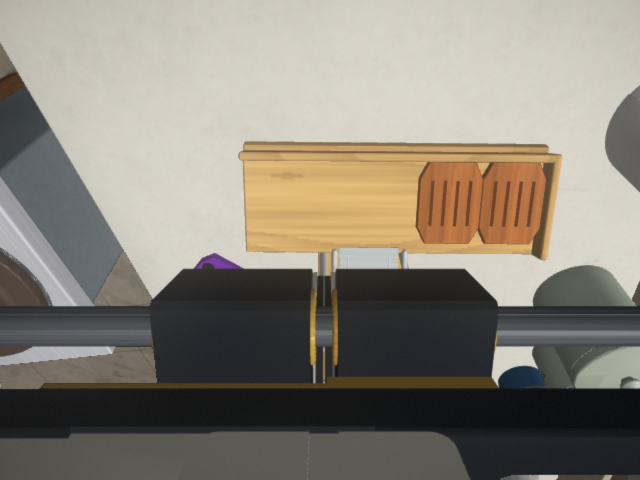

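View pics/s20.png

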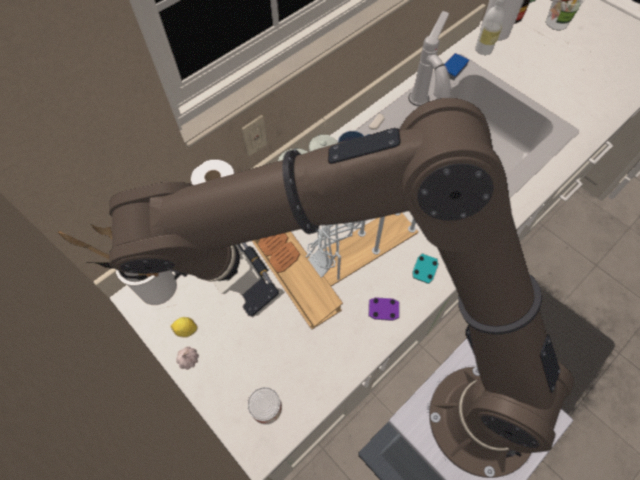

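View pics/d20.png

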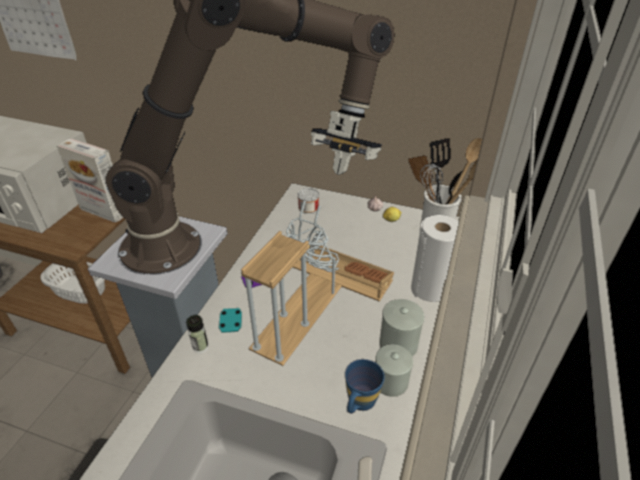

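Now an enlarged check of the seams.

Run:
```python
from h import *
crop('w20',400,130,580,270,'w20e',4)
```

```text
(no output)
```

View pics/w20e.png

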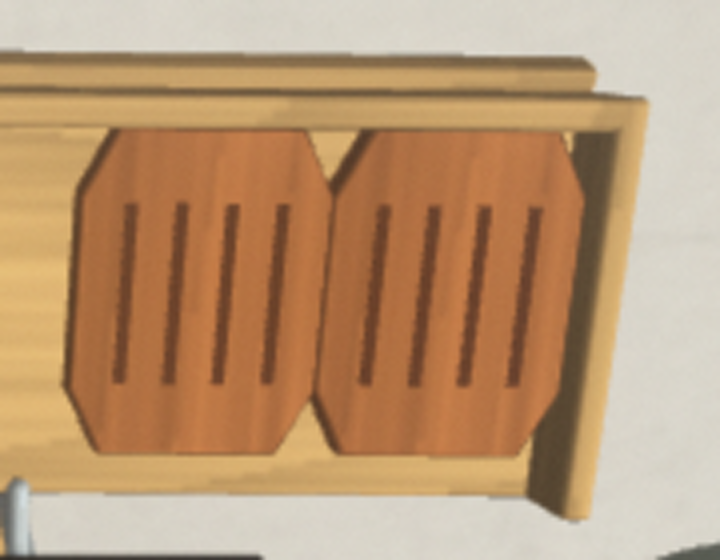

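The enlarged crop shows the two tiles flush: the seam at (325,290) is closed, the mate's right edge meets the dark inner face of the stop at about (572,290), and both lie along the wall with grooves up. The bean tin, mug and jar are where they were. I'm handing in.

```bash
python3 -c "
from cell import arm
print(arm.sign_off())"
```

```text
the job is handed in; nothing more can be done
None
```

The job is done and handed in at about 24.5 s on the clock (limit 51 s). I pushed the tile off the ledge and it dropped through the slot. It landed square and feet down in the tray, and I slid it gently along until both tiles sat against the end stop.

**Last checks:**
- **Contact with the stop:** at the end of the slide the force along X rose to about 4.8 N and the arm stalled, so the mate was against the stop.
- **Wrist picture after backing off:** it shows a closed seam between the tiles, no gap at the stop, and both tiles grooves up along the wall.
- **Bystanders:** the tin, mug, jar and both look-alike tiles are in the same places as at the start. Nothing was dropped.

**What failed or disagreed:**
- **Fingertip height:** the first push passed over the tile without touching it. In the pictures the closed fingertips were at about TCP height, not 22 mm ahead of it, so I lowered the tool and pushed again.
- **Stop position:** contact came about 5 mm further along X than I had worked out from my fit of the chute. I relied on the force rise and the pictures instead.

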